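Couple the work lamp onto its ball stand

TASK

Mount the work lamp on its ball stand: raise the lamp's red locking handle while the lamp still stands on the worktop, lower the lamp's hollow foot over the steel ball, handle end towards the long end of the plate, until it sits flat on the plate, then press the handle fully down to lock it and let go. The ball may be anywhere along its slot and must not be shoved: feel for it with a light touch (well under 40 N), lift and shift rather than force it, and leave the other things where they are.

Things in the scene. Friction and masses are not known exactly. Their poses are not given: they have to be found in the camera images.
- lamp: Loose work lamp, about 0.75 kg: yellow foot, black lamp head, red handle. Origin: centre of the ball socket in the plane of the flat underside; z up, x along the coupler towards the handle's free end. Foot 56 x 56 mm, 58 mm high; tongue on to x = 100 mm (42 wide, 44 high), then a flat heel 8 mm high to x = 138. Head: 50 x 50 mm block over the origin, 58 to 104 mm up: the part to grip, across y.
- socket (a point): Middle of the socket mouth (the lamp's origin and axes). The socket is a square hole in the flat underside, 43 x 43 mm, sides along x and y, sharp-edged, 52 mm deep; sitting home, the underside lies flat on the plate and the ball has 1.5 mm play each way.
- handle (a joint): Red locking handle, hinged along the lamp's y at x = 42, z = 58 mm of the lamp. 0 = level along +x, locked (end stop); 0.8 rad = fully raised (end stop). Stays where left. Raising it takes about 1 N at the paddle, pressing it down about 6 N. When down, a toe inside reaches under the ball, or bars it from entering; at 0.5 rad or more the socket is free.
- paddle (a point): Middle of the upper face of the paddle at the handle's end: 26 x 26 mm, 12 mm thick, free on both sides, beyond the tongue's end, about 48 mm above the heel when down. 80 mm from the hinge along the handle and 10 mm above the hinge line. x along the handle to its end, z out of its upper face.
- stand: Fixed stand: grey steel plate 226 x 80 mm on a timber offcut 260 x 89 mm, plate top 44 mm above the worktop. Origin on the worktop under the middle of the slot; x along the plate, which reaches from x = -65 to +161 mm (the long end). The lamp goes on with its x along the stand's x.
- slot: Slot in the plate with the steel ball. Origin: slot's middle on the plate's top; axes of the stand. Ball: 40 mm diameter, centre 30 mm above the plate, crown cut flat (34 mm wide) 40 mm above the plate, neck 18 mm thick. It is bolted at y = 0, anywhere from x = -20 to +20 mm; not measured, differs each time. A socket edge may land on the flat crown: lift, shift, try again.
- tape_measure: Black and red tape measure, 66 x 36 x 62 mm, loose; origin under its centre. Leave alone.
- screwdriver: Screwdriver with yellow handle, 190 mm long, loose, lying along its x. Leave alone.
- screw_jar: Amber jar of screws, 60 mm diameter, 75 mm high, loose; origin under its centre. Leave alone.
Not all that is in view belongs to the job. There is more than one size of the lamp; the job needs the largest.

How it is judged (in metres and radians):
On the way, in this order (a step that is already met when the one before it is completed fails the run):
1. the handle is raised (0.55 rad or more) with the lamp still standing on the worktop (value of joint handle above 0.55 rad and height (world z) of lamp below 0.01 m and angle between lamp's own z axis and vertical below 0.1 rad), for 0.2 s.
2. the lamp sits flat on the plate over the ball with the handle still raised (value of joint handle above 0.45 rad and z of lamp in the frame of slot below 0.003 m and horizontal distance between lamp and slot below 0.023 m and angle between lamp's own z axis and vertical below 0.05 rad), for 0.2 s.
At the end, for the whole second after the job is handed in: The lamp sits over the ball, its underside within 3 mm of the plate and its origin within 23 mm of the slot's middle, upright within 0.05 rad, along the plate within 0.2 rad with the paddle over the long end (over 50 mm from the slot's middle), handle down within 0.06 rad, at rest and released (value of joint handle below 0.06 rad and z of lamp in the frame of slot between -0.003 and 0.003 m and horizontal distance between lamp and slot below 0.023 m and angle between lamp's own z axis and vertical below 0.05 rad and angle between the x axis of lamp and the x axis of stand, either way round below 0.2 rad and linear speed of lamp below 0.02 m/s and x of paddle in the frame of stand above 0.05 m); the robot touches nothing.
It fails at once if the ball is pushed by the lamp with more than 40 N (contact force between lamp and slot above 40 N).
It fails at once if the tape measure is moved more than 20 mm (distance of tape_measure from where it was at the start of the episode above 0.02 m).
It fails at once if the screwdriver is moved more than 20 mm (distance of screwdriver from where it was at the start of the episode above 0.02 m).
It fails at once if the screw jar is moved more than 20 mm (distance of screw_jar from where it was at the start of the episode above 0.02 m).
It also fails if it takes over 72 s, if anything falls off the work surface, if the arm or the gripper's body presses on something with over 40 N, if the wrist force passes 120 N, or if a joint passes its speed limit or range.

ROBOT

A 6-joint arm with a two-finger parallel gripper is mounted at the origin on the work surface. World frame = base frame: x ahead of the robot, y to its left, z up, the work surface at z = 0. Lengths are in m, angles in degrees, forces in N, time in s.
With the tool pointing down it reaches from about 0.25 to 0.725 m from the base axis. Payload 9.7 kg.
Tool frame: the origin (TCP) lies on the centre line of the jaws, within the pads' length; the fingertips stand tip_reach ahead of it and the grasp point (between the pads) lies 2 mm behind it (tip_reach is the distance from the TCP to the fingertips, in m); z points along the fingers, y is the direction in which the jaws open and shut (so a half turn about z gives the same grasp; the last joint's range is limited). The gripper opens to 85 mm and grips with 20 to 120 N. Pads are 22 mm wide; open, the fingers measure 114 mm over their backs; the gripper's body (76 mm by 85 mm) begins 54 mm behind the grasp point. The pads swing forward as they close: fully open they stand 13 mm farther back than shut.
Start: joints at [71.505, 4.979, 10.078, 95.1, 0, 90], TCP at [0.174, 0.522, 0.248] pointing down, gripper open.
Joint ranges: [-179.16, 179.16], [-48.56, 103.87], [-65.8, 70.77], [-126.05, 130.52], [-82.76, 87.17], [-180, 180]. Speed limits (degrees/s): [127.2, 127.2, 147.25, 180, 180, 180].

INTERFACE

Orientations are given as [roll, pitch, yaw] about the fixed x, y, z axes, in that order (R = Rz(yaw) Ry(pitch) Rx(roll)).
In Python, from workcell import get_obs, camera, calibration, job_done, tip_reach gives the robot as it stands.
- The arm moves only by the tool apply_moves, never from a script. Its argument "rows" is a list of rows, each a list of 7 numbers: the shift along the world's x, y, z in mm, then the turn, a rotation vector about the world's x, y, z in degrees, then the closure, from 0 (fully open) to 1 (shut). A call has 1 to 20 rows; each row shifts and turns the commanded pose from where the row before left it; what a row does not reach is not made up. A row lasts 1/8 s, in which the tool goes at most 62.5 mm and 10.7 degrees, less where a joint would pass 70% of its speed; a pose out of reach is approached as far as the arm can. A call with a gripper value outside its range is refused whole. The fingers move at their own pace and stop on an object; "grip_force" is the grip in N (left out, the last holds). Time passes only in rows, so rows that do not move let the fingers close. It gives the time, the measured TCP pose, the force and the opening at its end, in the units of the state.
- get_obs(): the state, without advancing time (a new reading comes with each control period).
- camera(name): name is "scene" or "side" or "wrist"; returns the picture (384x512x3 uint8, red, green, blue); there is no depth.
- calibration(name): a dict with "intrinsics" (3x3 intrinsics, pixels), "dist" ([k1, k2, p1, p2, k3] as OpenCV has them; the pictures are not rectified), "T" (4x4, takes a point from camera to world coordinates); the wrist camera has in their place "mount" (4x4, takes a point from camera to tool coordinates, whose origin is the TCP and whose axes are the flange's). Camera axes: x right, y down, z forward; pixel columns grow to the right and rows downward; lengths in m; the calibration is good to about 2 mm. A picture is of the moment at which its call begins: read the wrist's pose just before it. calibration takes no time and is no camera call.
- job_done(): hands the job in, once; it reports no verdict.
The state is a dict: "time": time; "q": joint angles; "qd": joint speeds; "joint_efforts": joint torques, N m; "ee_pos": TCP position; "tcp_rot": TCP orientation; "wrist_force": force on the tool from outside, world axes, zero at the start; "torque": the same for the moment, N m; "opening": finger opening in m.
Only numpy, scipy, OpenCV 4.12 (cv2) and the standard library are available. Lean on these libraries where they do the work, as an engineer would, in place of code of your own. Each camera call takes 0.05 s, during which the arm holds its last target.

## Working session

There is one attempt and no reset: what is moved stays moved. The work goes in short steps, Python scripts to look and compute and a tool call to move; the robot and the scene stay as the last step left them, time stands still between calls to the robot, and variables do not carry over. Pictures are saved under pics/ and viewed, and the job is handed in when it is done.

Besides the shell and the picture viewer there is one more tool, called after "Emit:" by a JSON object that holds its "name" and its "arguments", one argument or row to a line. apply_moves: Moves the arm, as the interface text tells. Its arguments: {"type":"object","properties":{"rows":{"type":"array","items":{"type":"array","items":{"type":"number"}}},"grip_force":{"type":"number"}},"required":["rows"]}

```bash
ls -la; mkdir -p pics; python3 - <<'E'
from workcell import get_obs, camera, calibration, tip_reach
import cv2, numpy as np
np.set_printoptions(precision=4,suppress=True)
print(get_obs(), tip_reach)
for n in ["scene","side","wrist"]:
    c=calibration(n); print(n,c)
    im=camera(n); cv2.imwrite(f"pics/{n}0.png",cv2.cvtColor(im,cv2.COLOR_RGB2BGR))
E
```

```text
total 12
drwxr-xr-x  3 agent agent 4096 Dec  6 17:02 .
drwxr-xr-x 23 root  root  4096 Dec  6 17:02 ..
drwxr-xr-x  2 agent agent 4096 Dec  6 17:02 pics
{'time': 0.0, 'q': array([71.5069,  5.0125, 10.0325, 95.0989, -0.0009, 90.    ]), 'qd': array([-0.0783, -0.0228, -0.1468, -0.0242, -0.0316, -0.0304]), 'joint_efforts': array([  0.0007, -52.0382,  46.4808,   0.0161,   0.    ,   0.    ]), 'ee_pos': array([0.1744, 0.5214, 0.2476]), 'tcp_rot': array([-179.921 ,    0.0009,  161.5069]), 'wrist_force': array([0.0917, 0.166 , 0.0363]), 'torque': array([ 0.0413, -0.0073, -0.0558]), 'opening': 0.08564508640043354} 0.017
scene {'intrinsics': array([[408.3748,   0.    , 257.238 ],
       [  0.    , 408.3748, 183.9835],
       [  0.    ,   0.    ,   1.    ]]), 'dist': array([-0.0841,  0.    ,  0.    ,  0.    ,  0.    ]), 'T': array([[ 0.7643,  0.4528, -0.4591,  0.9749],
       [ 0.6449, -0.531 ,  0.5498, -0.4955],
       [ 0.0052, -0.7163, -0.6978,  0.7904],
       [ 0.    ,  0.    ,  0.    ,  1.    ]])}
side {'intrinsics': array([[428.7327,   0.    , 255.7487],
       [  0.    , 428.7327, 190.4894],
       [  0.    ,   0.    ,   1.    ]]), 'dist': array([-0.0835,  0.    ,  0.    ,  0.    ,  0.    ]), 'T': array([[ 0.8732, -0.2444,  0.4216,  0.0629],
       [-0.4872, -0.4212,  0.765 , -0.7438],
       [-0.0094, -0.8734, -0.4869,  0.6228],
       [ 0.    ,  0.    ,  0.    ,  1.    ]])}
wrist {'intrinsics': array([[335.5679,   0.    , 260.052 ],
       [  0.    , 335.5679, 187.6841],
       [  0.    ,   0.    ,   1.    ]]), 'dist': array([-0.0484,  0.    ,  0.    ,  0.    ,  0.    ]), 'mount': array([[-0.0005, -0.9577, -0.2878,  0.0739],
       [ 1.    , -0.0007,  0.0007, -0.0011],
       [-0.0009, -0.2877,  0.9577, -0.1263],
       [ 0.    ,  0.    ,  0.    ,  1.    ]])}
```

View pics/scene0.png

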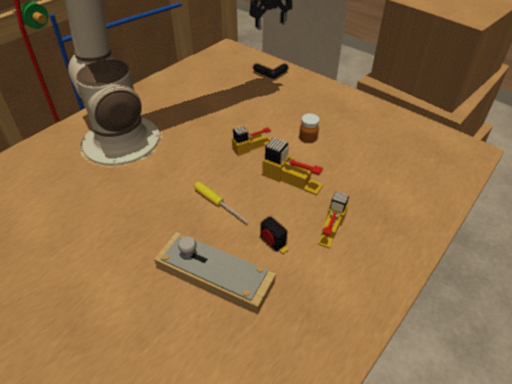

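View pics/side0.png

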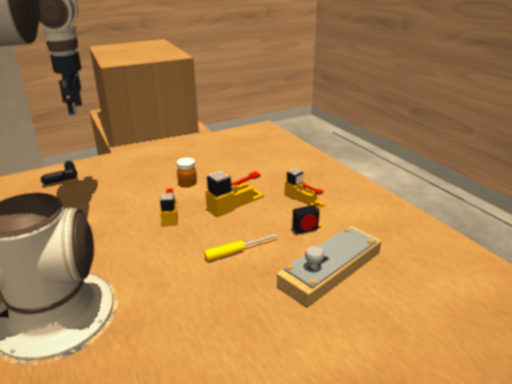

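View pics/wrist0.png

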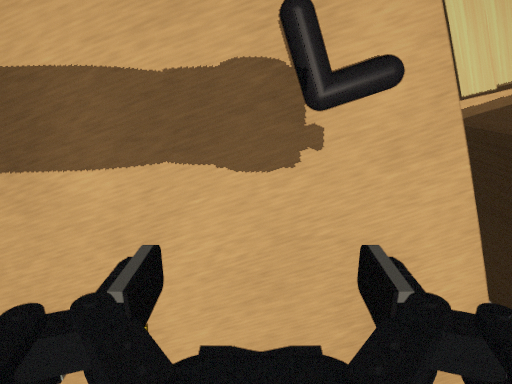

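Candidates for the lamp (scene pixels): small one at (250,140), one at (288,168), one at (336,218). By the description (largest, 56 mm foot) it should be (288,168), which is side pixel (225,192). I'll check with close crops.

```bash
cat > h.py <<'E'
from workcell import get_obs, camera, calibration, tip_reach
import cv2, numpy as np
from scipy.spatial.transform import Rotation as Rn
np.set_printoptions(precision=4,suppress=True)
def cam(n,obs=None):
    c=calibration(n)
    if n=="wrist":
        T=np.eye(4);T[:3,:3]=Rn.from_euler('xyz',obs['tcp_rot'],degrees=True).as_matrix();T[:3,3]=obs['ee_pos']
        T=T@c['mount']
    else: T=c['T']
    return np.array(c['intrinsics']),np.array(c['dist']),np.array(T)
def proj(P,C):
    K,d,T=C; W=np.linalg.inv(T)
    return cv2.projectPoints(np.asarray(P,float).reshape(-1,1,3),cv2.Rodrigues(W[:3,:3])[0],W[:3,3],K,d)[0].reshape(-1,2)
def ray(uv,C):
    K,d,T=C
    p=cv2.undistortPoints(np.asarray(uv,float).reshape(-1,1,2),K,d).reshape(-1,2)
    return T[:3,3],(np.c_[p,np.ones(len(p))])@T[:3,:3].T
def onz(uv,z,C):
    o,r=ray(uv,C); z=np.broadcast_to(z,len(r)); return o+r*((z-o[2])/r[:,2])[:,None]
def snap(n,f,crop=None,s=1):
    o=get_obs(); im=cv2.cvtColor(camera(n),cv2.COLOR_RGB2BGR); cv2.imwrite(f"pics/{f}_raw.png",im)
    save(im,f,crop,s); return im,o
def save(im,f,crop=None,s=1):
    if crop: x0,y0,x1,y1=crop; im=im[y0:y1,x0:x1]
    if s!=1: im=cv2.resize(im,None,fx=s,fy=s,interpolation=cv2.INTER_CUBIC)
    cv2.imwrite(f"pics/{f}.png",im)
E
python3 - <<'E'
from h import *
a=cv2.imread("pics/scene0.png");b=cv2.imread("pics/side0.png")
save(a,"cs1",(225,110,365,250),5);save(a,"cs2",(145,225,285,315),5)
save(b,"cd1",(150,140,330,240),4);save(b,"cd2",(265,220,395,310),5)
C=cam("scene")
print(onz([[250,145],[288,175],[332,225],[187,245],[310,135],[275,245],[220,205]],0,C))
E
```

```text
[[ 0.327   0.2442  0.    ]
 [ 0.4977  0.2119 -0.    ]
 [ 0.6942  0.1363  0.    ]
 [ 0.4619 -0.1438  0.    ]
 [ 0.4385  0.4064  0.    ]
 [ 0.6232 -0.006   0.    ]
 [ 0.4313  0.0029  0.    ]]
```

View pics/cs1.png

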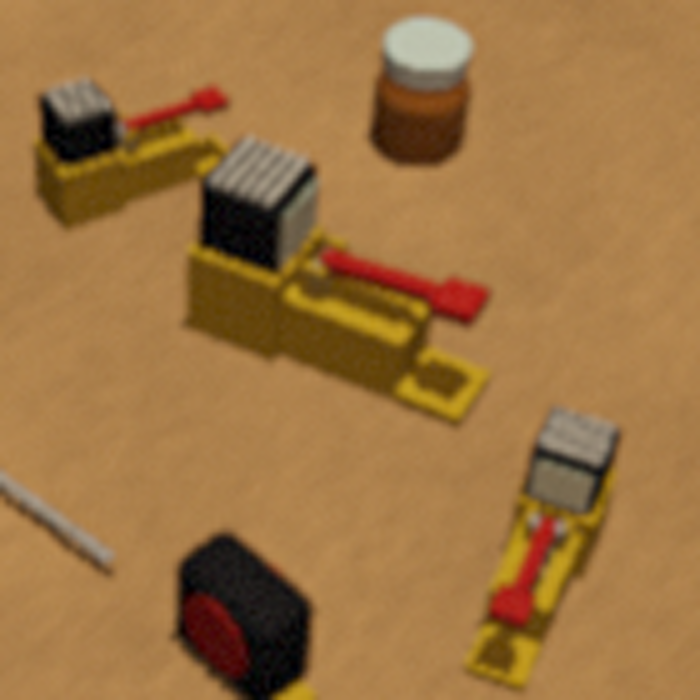

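View pics/cs2.png

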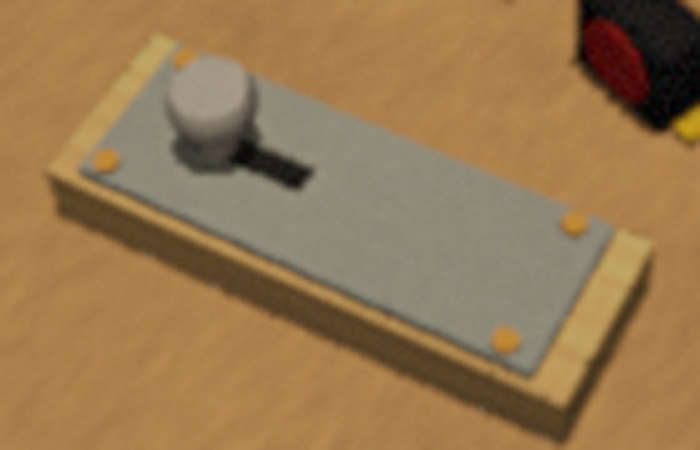

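View pics/cd1.png

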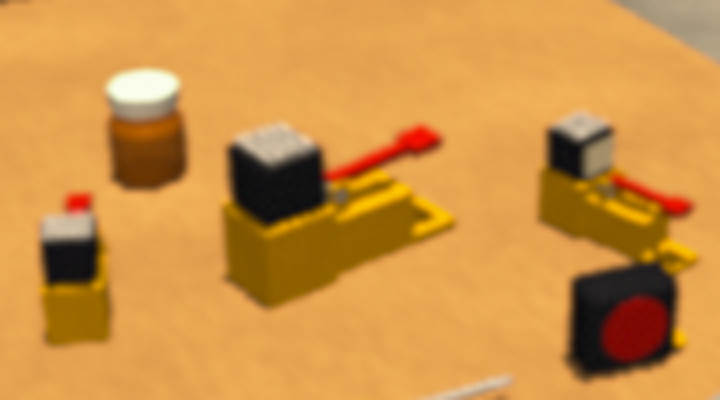

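View pics/cd2.png

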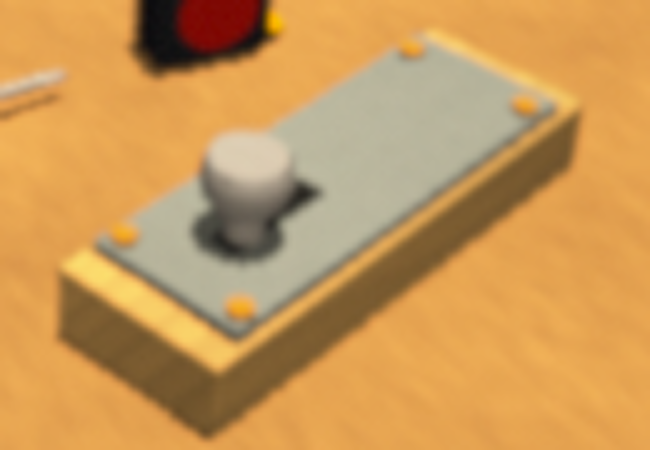

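```bash
cat > fit.py <<'E'
from h import *
from scipy.optimize import least_squares
S=cam("scene");D=cam("side")
def px(l,x0,y0,s): return (np.array(l,float)+.5)/s-.5+[x0,y0]
def tr(P,p): 
    c,s=np.cos(p[2]),np.sin(p[2]);P=np.array(P,float)
    return np.c_[P[:,0]*c-P[:,1]*s+p[0],P[:,0]*s+P[:,1]*c+p[1],P[:,2]]
def fit(A,p0,name):
    f=lambda p: np.concatenate([(proj(tr(P,p),C)-uv).ravel() for P,uv,C in A])
    r=least_squares(f,p0,loss='soft_l1',f_scale=1.)
    print(name,r.x,np.degrees(r.x[2]));print(f(r.x).reshape(-1,2).round(1).tolist()); return r.x
E
python3 - <<'E'
from fit import *
# stand: plate corners: short-near?, 
sc=px([[82,170],[530,375],[612,228],[175,42]],145,225,5)
sd=px([[238,335],[555,108],[425,38],[97,243]],265,220,5)
print(onz(sc,.044,S));print(onz(sd,.044,D))
hs=px([[205,185],[275,210],[318,172],[250,140]],225,110,5)
hd=px([[228,148],[268,172],[325,155],[280,125]],150,140,4)
print("head");print(onz(hs,.104,S));print(onz(hd,.104,D))
print("foot/heel",onz(px([[187,325],[275,355],[462,422],[490,375]],225,110,5),0,S));
print(onz(px([[228,280],[270,305],[455,220]],150,140,4),0,D))
# ball crown centre
print('crown',onz(px([[210,85]],145,225,5),.084,S),onz(px([[249,157]],265,220,5),.084,D))
E
```

```text
[[ 0.4743 -0.227   0.044 ]
 [ 0.6914 -0.1745  0.044 ]
 [ 0.6719 -0.0977  0.044 ]
 [ 0.4515 -0.1507  0.044 ]]
[[ 0.4703 -0.2323  0.044 ]
 [ 0.6854 -0.1808  0.044 ]
 [ 0.671  -0.106   0.044 ]
 [ 0.4524 -0.1562  0.044 ]]
head
[[0.4482 0.1687 0.104 ]
 [0.4893 0.1766 0.104 ]
 [0.4873 0.2168 0.104 ]
 [0.4422 0.2149 0.104 ]]
[[0.4363 0.2024 0.104 ]
 [0.4452 0.1582 0.104 ]
 [0.4875 0.161  0.104 ]
 [0.4806 0.216  0.104 ]]
foot/heel [[ 0.4404  0.1652 -0.    ]
 [ 0.4937  0.1783  0.    ]
 [ 0.6033  0.2027  0.    ]
 [ 0.5946  0.2432  0.    ]]
[[0.4313 0.2079 0.    ]
 [0.4432 0.164  0.    ]
 [0.6094 0.2017 0.    ]]
crown [[ 0.509  -0.1754  0.084 ]] [[ 0.5092 -0.1816  0.084 ]]
```

```bash
python3 - <<'E'
from fit import *
Z=.044
L=[[-.065,-.04,Z],[.161,-.04,Z],[.161,.04,Z],[-.065,.04,Z]]
sc=px([[82,170],[530,375],[612,228],[175,42]],145,225,5)
sd=px([[238,335],[555,108],[425,38],[97,243]],265,220,5)
p=fit([(L,sc,S),(L,sd,D)],[.52,-.18,.22],"stand")
fit([(L,sc,S)],p,"s");fit([(L,sd,D)],p,"d")
hs=px([[205,185],[275,210],[318,172],[250,140]],225,110,5)
hd=px([[228,148],[268,172],[325,155],[280,125]],150,140,4)
h=.025;z=.104
H=[[-h,-h,z],[h,-h,z],[h,h,z],[-h,h,z]]
Hd=[H[3],H[0],H[1],H[2]]
f=.028
fs=px([[187,325],[275,355],[462,422],[490,375]],225,110,5)
F=[[-f,-f,0],[f,-f,0],[.138,-.021,0],[.138,.021,.008]]
fd=px([[228,280],[270,305],[455,220]],150,140,4)
Fd=[[-f,f,0],[-f,-f,0],[.138,-.021,.004]]
q=fit([(H,hs,S),(Hd,hd,D),(F,fs,S),(Fd,fd,D)],[.47,.19,.22],"lamp")
fit([(H,hs,S),(F,fs,S)],q,"s");fit([(Hd,hd,D),(Fd,fd,D)],q,"d")
# overlays
for n,C,file in(("scene",S,"scene0"),("side",D,"side0")):
    im=cv2.imread(f"pics/{file}.png")
    im=cv2.resize(im,None,fx=3,fy=3,interpolation=cv2.INTER_CUBIC)
    for P in (tr(L,p),tr(H,q),tr([[-f,-f,0],[f,-f,0],[f,f,0],[-f,f,0]],q),tr([[.1,-.021,.008],[.138,-.021,.008],[.138,.021,.008],[.1,.021,.008]],q)):
        cv2.polylines(im,[np.int32((proj(P,C)+.5)*3-.5)],True,(255,0,255),1)
    u=proj(tr([[-.004,0,.044+.040]],p),C)[0]
    c=proj([[q[0]+.03,q[1]-.15,0]],C)[0]*3
    x0,y0=np.int32(np.maximum(c-[350,300],0)); cv2.imwrite(f"pics/ov_{n}.png",im[y0:y0+600,x0:x0+750])
E
```

```text
stand [ 0.5255 -0.1757  0.2405] 13.778073047109219
[[-1.7, 0.3], [-0.5, 0.5], [-0.1, 0.4], [-0.1, 0.7], [0.0, -0.9], [0.6, -1.8], [-1.6, -1.7], [-0.8, -1.1]]
s [ 0.5255 -0.174   0.24  ] 13.752501801749963
[[-1.2, -0.2], [-0.0, 0.0], [0.4, -0.1], [0.4, 0.3]]
d [ 0.5238 -0.1796  0.2297] 13.162277212954749
[[0.0, 0.4], [1.7, -0.3], [-0.4, -0.5], [-0.6, -0.0]]
lamp [0.4657 0.1933 0.1765] 10.11021931942554
[[-1.8, 0.4], [0.8, 1.5], [0.9, -1.2], [-1.9, -0.6], [-1.5, -1.7], [-0.9, -1.0], [0.4, -2.5], [0.8, -1.3], [-0.3, 1.2], [-0.4, 2.2], [-0.6, 1.5], [0.3, -0.6], [-0.5, -1.5], [0.5, 0.6], [-0.4, -0.1]]
s [0.4649 0.1968 0.1571] 9.003269140031339
[[-1.3, -0.5], [1.1, 0.8], [1.4, -1.8], [-1.1, -1.3], [0.2, 0.3], [-0.1, 1.4], [-0.7, 1.2], [0.5, -0.7]]
d [0.4636 0.1873 0.192 ] 10.998272721952574
[[-1.4, -0.5], [-0.4, 0.2], [0.8, -1.5], [0.8, -0.3], [-0.4, -0.2], [0.9, 1.8], [-0.4, 0.6]]
```

View pics/ov_scene.png

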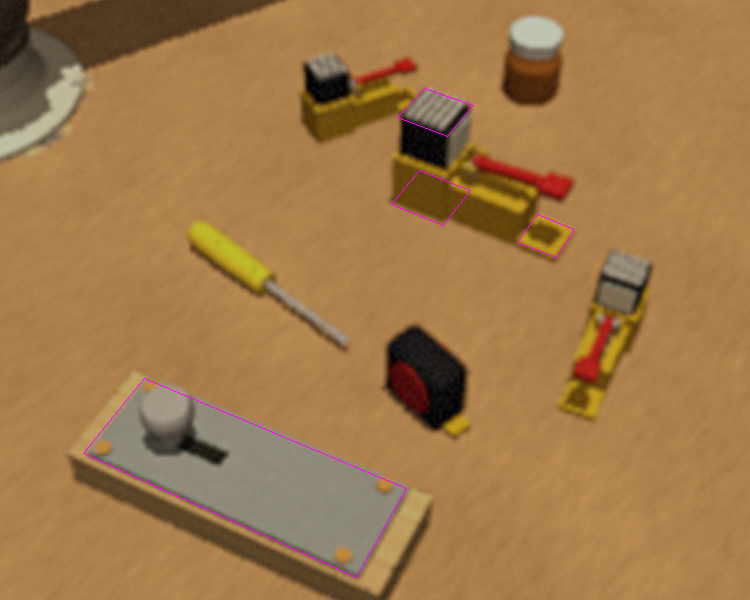

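View pics/ov_side.png

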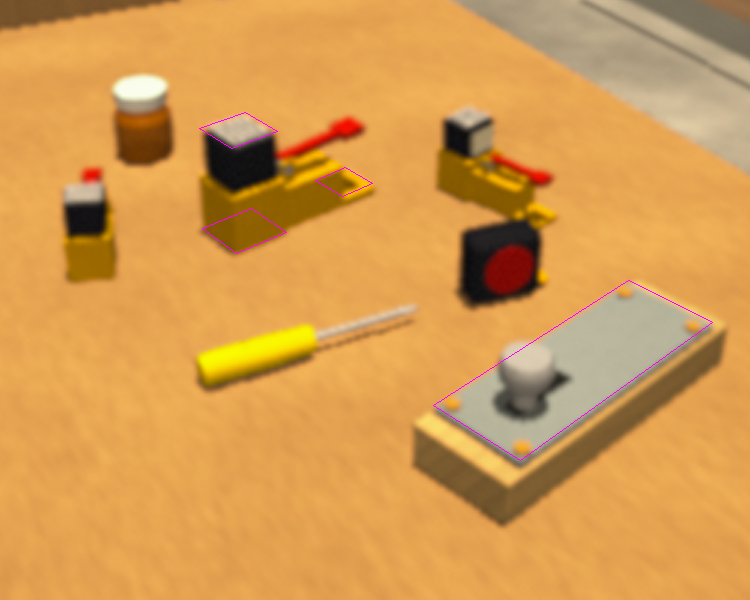

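The picture agrees with the given sizes: the foot edge is about 55 mm, the heel ends near x = 138 mm, and the other two lamps are clearly smaller. So the lamp is the one at scene (288,168), near (0.465, 0.193) with yaw about 10°. The stand is at about (0.525, -0.176) with yaw about 13.7°. Next I'll move over the lamp for a wrist view.

Emit:
{"name": "apply_moves", "arguments": {
  "rows": [
    [25.6,-20.8,1,0,0,-10.1,0],
    [25.6,-20.8,1,0,0,-10.1,0],
    [25.6,-20.8,1,0,0,-10.1,0],
    [25.6,-20.8,1,0,0,-10.1,0],
    [25.6,-20.8,1,0,0,-10.1,0],
    [25.6,-20.8,1,0,0,-10.1,0],
    [25.6,-20.8,1,0,0,-10.1,0],
    [25.6,-20.8,1,0,0,-10.1,0],
    [25.6,-20.8,1,0,0,-10.1,0],
    [25.6,-20.8,1,0,0,-10.1,0],
    [25.6,-20.8,1,0,0,-10.1,0],
    [25.6,-20.8,1,0,0,-10.1,0],
    [25.6,-20.8,1,0,0,-10.1,0],
    [25.6,-20.8,1,0,0,-10.1,0],
    [25.6,-20.8,1,0,0,-10.1,0],
    [0,0,0,0,0,0,0],
    [0,0,0,0,0,0,0]
  ]
}}

```text
time: 2.28
ee_pos: [0.5731, 0.1609, 0.2629]
tcp_rot: [-177.8, 0.1, 14.8]
wrist_force: [0.1, -0.2, 0.3]
opening: 0.0856
```

```bash
python3 - <<'E'
from h import *
import pickle
im,o=snap("wrist","w1"); print(o['time'],o['ee_pos'],o['tcp_rot'],o['q'],o['wrist_force'])
pickle.dump(o,open("pics/w1.pkl","wb"))
save(im,"w1",(0,0,512,384),1.5)
E
```

```text
2.275 [0.5731 0.1609 0.2629] [-177.8347    0.0899   14.7626] [ 14.7079  11.8486  19.3926  97.636    2.1653 179.9453] [ 0.0962 -0.1654  0.3356]
```

View pics/w1.png

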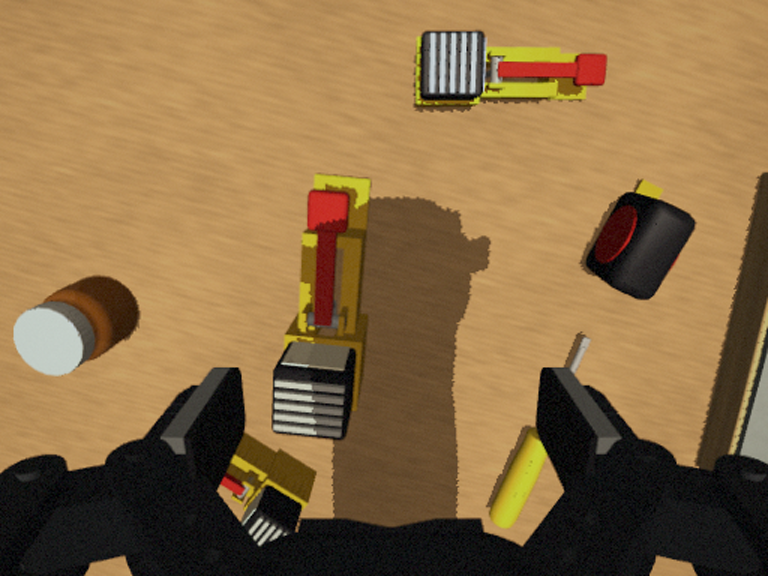

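J6 reached its limit because the yaw sense is opposite to what I assumed (yaw = q1 − q6 + 180). I'll use the half-turn equivalent, yaw ≈ 190°. The picture shows the big lamp at (325,320), with its head at (313,400), paddle at (328,211) and heel end at (343,177). I'll fit its pose and handle angle from this view.

```bash
python3 - <<'E'
from fit import *
import pickle
o=pickle.load(open("pics/w1.pkl","rb"));W=cam("wrist",o)
u=lambda l:px(l,0,0,1.5)
h=.025
H=[[h,h,.104],[h,-h,.104],[-h,-h,.104],[-h,h,.104]]
uh=u([[278,367],[354,371],[346,439],[272,434]])
F=[[.138,.021,.008],[.138,-.021,.008]];uf=u([[315,174],[371,180]])
q=fit([(H,uh,W),(F,uf,W)],[.465,.193,.18],"lamp")
uv=u([[328,211]])
def f(a): 
    c,s=np.cos(a[0]),np.sin(a[0])
    P=[[.042+.08*c-.01*s,0,.058+.08*s+.01*c]]
    return (proj(tr(P,q),W)-uv).ravel()
for a in (0,.1,.2,.3,.4): print(a,f([a]))
r=least_squares(f,[.2]);print(r.x,r.fun)
J=proj(tr([[h,-h,.104],[0.028,-.028,.058],[.1,-.021,.044]],q),W);print((J+.5)*1.5)
E
```

```text
lamp [0.4646 0.1908 0.1708] 9.783939268062962
[[-2.7, -0.5], [-0.9, 2.0], [1.2, 1.9], [0.6, 0.1], [0.3, -0.7], [0.1, -1.4]]
0 [ 1.1963 -1.6603]
0.1 [-0.176   1.0638]
0.2 [-1.6235  4.7261]
0.3 [-3.1298  9.3369]
0.4 [-4.6752 14.8867]
[0.0691] [0.2567 0.1229]
[[353.1064 374.5213]
 [364.6032 341.3997]
 [363.7189 237.8852]]
```

```bash
python3 - <<'E'
from h import *
o=get_obs()
Rc=Rn.from_euler('xyz',o['tcp_rot'],degrees=True);Rt=Rn.from_euler('xyz',[180,0,189.8],degrees=True)
rv=(Rt*Rc.inv()).as_rotvec(degrees=True);print(rv,np.linalg.norm(rv),rv/17)
print((np.array([.5848,.2117,.18])-o['ee_pos'])*1000/17)
E
```

```text
[  0.8151  -3.206  174.9313] 174.96260485654062 [ 0.0479 -0.1886 10.2901]
[ 0.7071  2.9454 -4.8908]
```

Emit:
{"name": "apply_moves", "arguments": {
  "rows": [
    [0.7,3,-4.9,0.05,-0.19,10.29,0],
    [0.7,3,-4.9,0.05,-0.19,10.29,0],
    [0.7,3,-4.9,0.05,-0.19,10.29,0],
    [0.7,3,-4.9,0.05,-0.19,10.29,0],
    [0.7,3,-4.9,0.05,-0.19,10.29,0],
    [0.7,3,-4.9,0.05,-0.19,10.29,0],
    [0.7,3,-4.9,0.05,-0.19,10.29,0],
    [0.7,3,-4.9,0.05,-0.19,10.29,0],
    [0.7,3,-4.9,0.05,-0.19,10.29,0],
    [0.7,3,-4.9,0.05,-0.19,10.29,0],
    [0.7,3,-4.9,0.05,-0.19,10.29,0],
    [0.7,3,-4.9,0.05,-0.19,10.29,0],
    [0.7,3,-4.9,0.05,-0.19,10.29,0],
    [0.7,3,-4.9,0.05,-0.19,10.29,0],
    [0.7,3,-4.9,0.05,-0.19,10.29,0],
    [0.7,3,-4.9,0.05,-0.19,10.29,0],
    [0.7,3,-4.9,0.05,-0.19,10.29,0],
    [0,0,0,0,0,0,0],
    [0,0,0,0,0,0,0]
  ]
}}

```text
time: 4.7
ee_pos: [0.5846, 0.2129, 0.1804]
tcp_rot: [180.0, -0.0, -170.4]
wrist_force: [-0.5, 0.0, -0.3]
opening: 0.0854
```

```bash
python3 - <<'E'
from h import *
import pickle
im,o=snap("wrist","w2"); print(o['time'],o['ee_pos'],o['tcp_rot'],o['q'],o['wrist_force'])
pickle.dump(o,open("pics/w2.pkl","wb"))
save(im,"w2",(0,0,512,384),1.5)
E
```

```text
4.7 [0.5846 0.2129 0.1804] [ 179.9702   -0.0279 -170.3935] [19.993  14.1791 12.9942 88.8372  0.0344 10.3865] [-0.4706  0.0405 -0.3147]
```

View pics/w2.png

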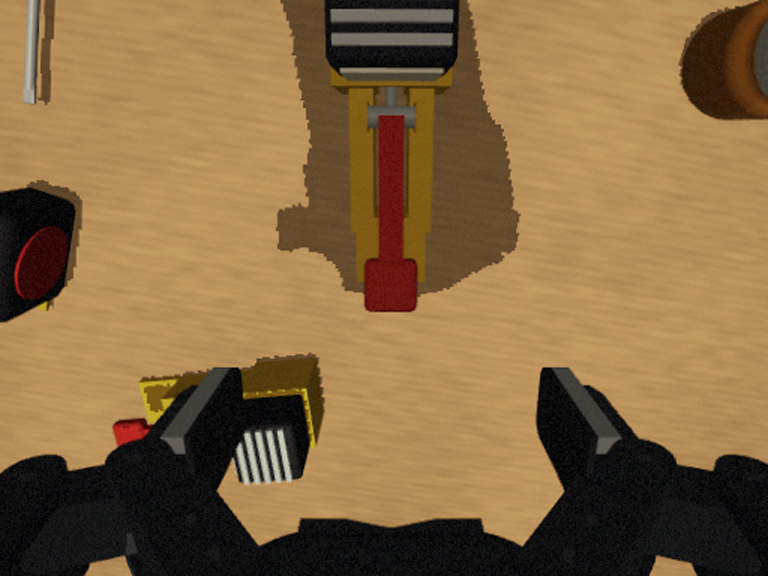

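```bash
python3 - <<'E'
from fit import *
import pickle
o=pickle.load(open("pics/w2.pkl","rb"));W=cam("wrist",o)
u=lambda l:px(l,0,0,1.5)
P=onz(u([[391,286],[391,116],[366,262],[417,262],[332,68],[452,68],[370,310],[412,310]]),[.068,.058,.068,.068,.058+.046,.104,.062,.062],W);print(P)
F=[[.025,-.025,.104],[.025,.025,.104]]
print(np.linalg.norm(P[2]-P[3]),np.linalg.norm(P[4]-P[5]),np.linalg.norm(P[0]-P[1]))
yaw=np.arctan2(*(P[0]-P[1])[[1,0]]);print(np.degrees(yaw)); print(P[0]-.122*np.array([np.cos(yaw),np.sin(yaw),0]))
E
```

```text
[[0.5843 0.2127 0.068 ]
 [0.5045 0.1992 0.058 ]
 [0.5742 0.1985 0.068 ]
 [0.57   0.2232 0.068 ]
 [0.4924 0.1745 0.104 ]
 [0.4849 0.219  0.104 ]
 [0.6007 0.2045 0.062 ]
 [0.5971 0.2258 0.062 ]]
0.024960955015664168 0.04512893106427012 0.08144835992904619
9.58139470193765
[0.464  0.1924 0.068 ]
```

Paddle at (0.584, 0.213, 0.068), handle level, 25 mm wide (26 nominal), and the TCP is directly above it. I'll lower and grip it lightly.

Emit:
{"name": "apply_moves", "arguments": {
  "rows": [
    [0,0,-24,0,0,0,0.3],
    [0,0,-24,0,0,0,0.3],
    [0,0,-24,0,0,0,0.3],
    [0,0,-24,0,0,0,0.3],
    [0,0,-16,0,0,0,0.3],
    [0,0,-10,0,0,0,0.3],
    [0,0,0,0,0,0,0.5],
    [0,0,0,0,0,0,1],
    [0,0,0,0,0,0,1],
    [0,0,0,0,0,0,1],
    [0,0,0,0,0,0,1]
  ],
  "grip_force": 20
}}

```text
time: 6.12
ee_pos: [0.5855, 0.2125, 0.0589]
tcp_rot: [179.9, 0.0, -170.3]
wrist_force: [-0.6, 2.1, 5.5]
opening: 0.0255
```

```bash
python3 - <<'E'
from h import *
im,o=snap("wrist","w3"); print(o['time'],o['ee_pos'],o['tcp_rot'],o['wrist_force'],o['opening'])
save(im,"w3",(0,0,512,384),1.5)
R=Rn.from_euler('z',9.6,degrees=True)
yw=R.apply([0,1,0]);xw=R.apply([1,0,0])
# arc about hinge: grasp pivot at radius r, steps of 0.07 rad; print increments (mm)
r=80;z0=o['ee_pos'][2]*1000+2-58
for i in range(11):
    a,b=.07*i,.07*(i+1)
    f=lambda t: np.array([r*np.cos(t)-z0*np.sin(t), r*np.sin(t)+z0*np.cos(t)])
    d=f(b)-f(a); print(i,b,(xw*d[0]+[0,0,d[1]]).round(2))
print(-yw*np.degrees(.05), -yw)
E
```

```text
6.125 [0.5855 0.2125 0.0589] [ 179.935     0.0426 -170.2511] [-0.5836  2.0678  5.4978] 0.02546393090302689
0 0.07 [-0.39 -0.07  5.59]
1 0.14 [-0.78 -0.13  5.55]
2 0.21000000000000002 [-1.16 -0.2   5.48]
3 0.28 [-1.53 -0.26  5.38]
4 0.35000000000000003 [-1.9  -0.32  5.26]
5 0.42000000000000004 [-2.26 -0.38  5.11]
6 0.49000000000000005 [-2.61 -0.44  4.94]
7 0.56 [-2.94 -0.5   4.74]
8 0.6300000000000001 [-3.26 -0.55  4.52]
9 0.7000000000000001 [-3.56 -0.6   4.28]
10 0.77 [-3.85 -0.65  4.02]
[ 0.4778 -2.8247 -0.    ] [ 0.1668 -0.986  -0.    ]
```

View pics/w3.png

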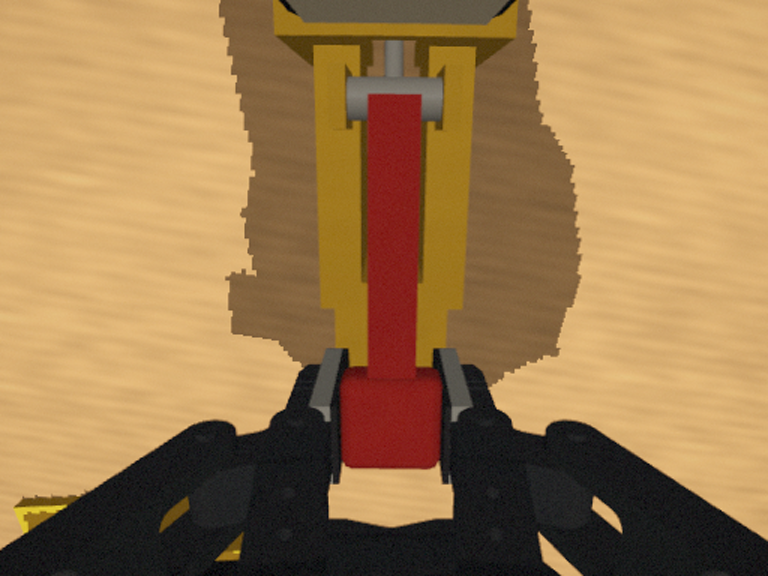

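Emit:
{"name": "apply_moves", "arguments": {
  "rows": [
    [-0.4,-0.1,5.6,0.55,-3.3,0,1],
    [-0.8,-0.1,5.6,0.55,-3.3,0,1],
    [-1.2,-0.2,5.5,0.55,-3.3,0,1],
    [-1.5,-0.3,5.4,0.55,-3.3,0,1]
  ]
}}

```text
time: 6.68
ee_pos: [0.5813, 0.2113, 0.0801]
tcp_rot: [-180.0, 13.5, -170.3]
wrist_force: [1.5, 1.8, -2.2]
opening: 0.0257
```

```bash
python3 - <<'E'
from h import *
im,o=snap("wrist","w4"); print(o['time'],o['ee_pos'],o['tcp_rot'],o['wrist_force'],o['opening'])
save(im,"w4",(0,0,512,384),1.5)
im,o=snap("side","d4",(150,140,330,240),4)
E
```

```text
6.675 [0.5813 0.2113 0.0801] [-179.9578   13.4645 -170.2634] [ 1.4627  1.7761 -2.2104] 0.025704524889419853
```

View pics/d4.png

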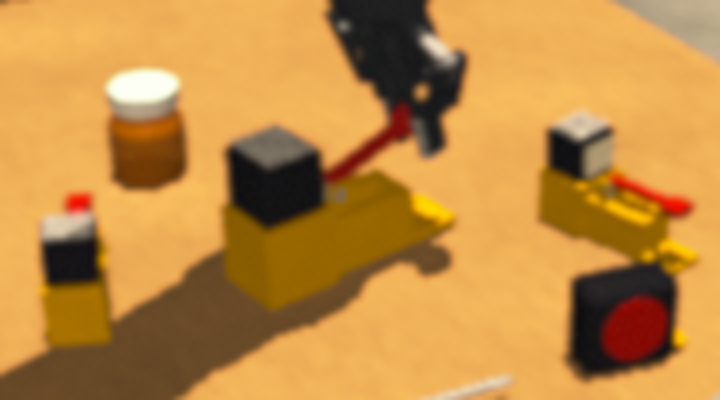

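The handle is rising (paddle at about (400,120) in the crop) and the lamp stands flat where it was. Continuing the arc.

Emit:
{"name": "apply_moves", "arguments": {
  "rows": [
    [-1.9,-0.3,5.3,0.5,-3,0,1],
    [-2.3,-0.4,5.1,0.5,-3,0,1],
    [-2.6,-0.4,4.9,0.5,-3,0,1],
    [-2.9,-0.5,4.7,0.5,-3,0,1],
    [-3.3,-0.6,4.5,0.5,-3,0,1],
    [-3.6,-0.6,4.3,0.5,-3,0,1],
    [0,0,0,0,0,0,1]
  ]
}}

```text
time: 7.65
ee_pos: [0.5643, 0.2084, 0.1088]
tcp_rot: [-179.8, 31.5, -170.2]
wrist_force: [1.8, 1.9, -1.9]
opening: 0.0258
```

```bash
python3 - <<'E'
from h import *
o=get_obs(); print(o['time'],o['ee_pos'],o['tcp_rot'],o['wrist_force'],o['opening'])
im,o=snap("side","d5",(150,140,330,240),4)
E
```

```text
7.65 [0.5643 0.2084 0.1088] [-179.8341   31.5412 -170.1947] [ 1.827   1.8515 -1.872 ] 0.025809149839747216
```

View pics/d5.png

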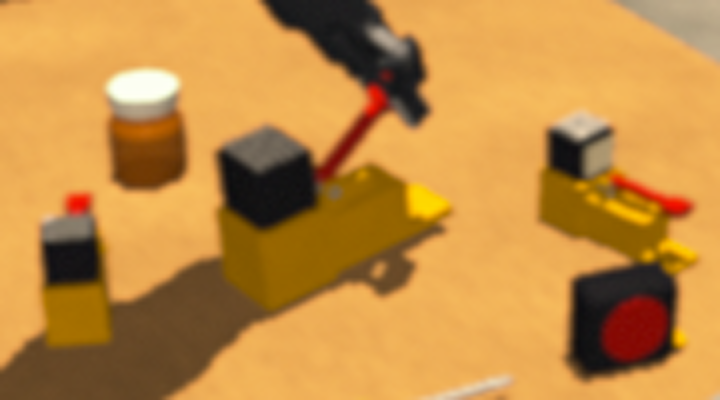

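Emit:
{"name": "apply_moves", "arguments": {
  "rows": [
    [0,0,0,0,0,0,0.4],
    [0,0,0,0,0,0,0],
    [0,0,0,0,0,0,0],
    [-4,-1,8,0,0,0,0],
    [-12,-2,20,0,0,0,0],
    [-15,-3,25,0,0,0,0],
    [-15,-3,30,-1,6,0,0],
    [-15,-3,25,-1,6,0,0],
    [-5,-1,10,-1,6,0,0],
    [0,0,0,-1,6,0,0],
    [0,0,0,-1,6,0,0],
    [0,0,0,0,0,0,0],
    [0,0,0,0,0,0,0]
  ]
}}

```text
time: 9.32
ee_pos: [0.4985, 0.1955, 0.2271]
tcp_rot: [180.0, 1.3, -170.3]
wrist_force: [0.0, -0.2, 0.7]
opening: 0.0856
```

```bash
python3 - <<'E'
from h import *
import pickle
im,o=snap("wrist","w6"); print(o['time'],o['ee_pos'],o['tcp_rot'],o['wrist_force'],o['opening'])
pickle.dump(o,open("pics/w6.pkl","wb"))
save(im,"w6",(0,0,512,384),1.5)
im,o=snap("side","d6",(150,140,330,240),4)
im,o=snap("scene","s6",(225,110,365,250),4)
E
```

```text
9.325 [0.4985 0.1955 0.2271] [ 179.9796    1.2833 -170.2562] [ 0.0193 -0.1924  0.6527] 0.08564000226905978
```

View pics/d6.png

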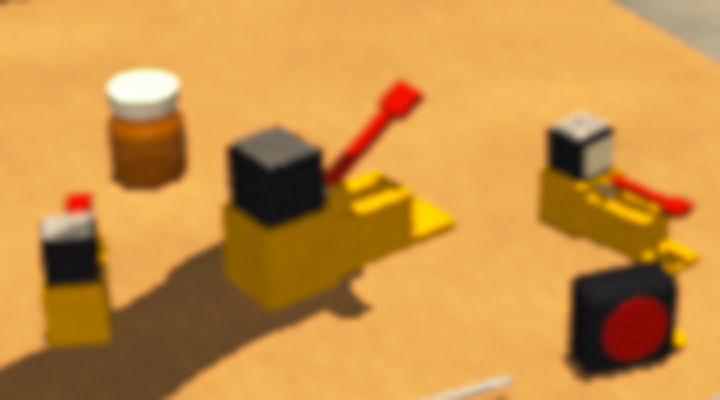

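View pics/s6.png

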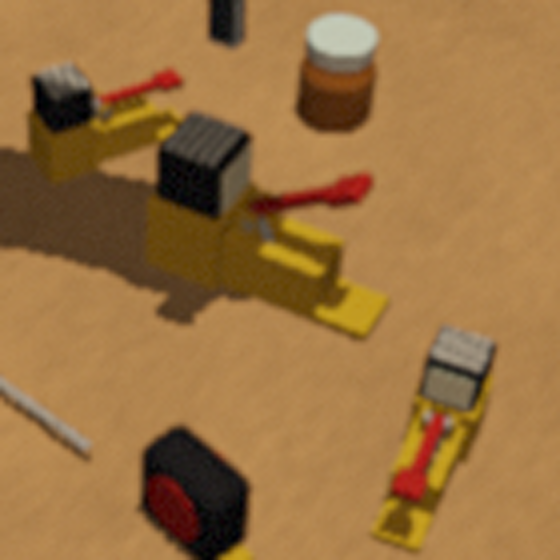

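View pics/w6.png

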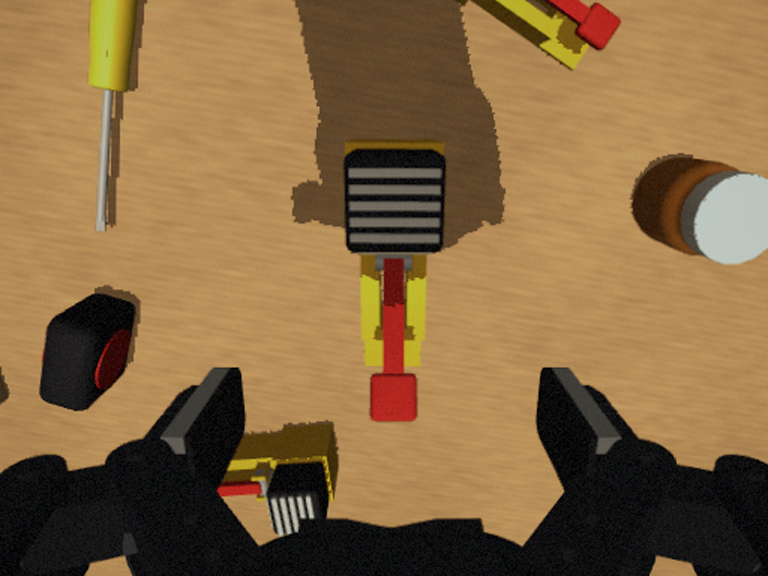

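```bash
python3 - <<'E'
from fit import *
import pickle
o=pickle.load(open("pics/w6.pkl","rb"));W=cam("wrist",o)
u=lambda l:px(l,0,0,1.5)
h=.025
H=[[-h,-h,.104],[-h,h,.104],[h,h,.104],[h,-h,.104]]
q=fit([(H,u([[345,149],[445,149],[443,252],[346,251]]),W)],[.465,.193,.17],"lamp")
uv=u([[394,397]])
def f(a): 
    c,s=np.cos(a[0]),np.sin(a[0])
    P=[[.042+.08*c-.01*s,0,.058+.08*s+.01*c]]
    return (proj(tr(P,q),W)-uv).ravel()
r=least_squares(f,[.7]);print(r.x,r.fun)
Rc=Rn.from_euler('xyz',o['tcp_rot'],degrees=True)
Rt=Rn.from_euler('xyz',[180,0,180+np.degrees(q[2])],degrees=True)
print((Rt*Rc.inv()).as_rotvec(degrees=True), (np.array([q[0],q[1],.084])-o['ee_pos'])*1000)
# side cross-check of handle angle
D=cam("side"); uvd=px([[402,98]],150,140,4)
for a in (.5,.6,.7,.8):
    c,s=np.cos(a),np.sin(a);print(a,proj(tr([[.042+.08*c-.01*s,0,.058+.08*s+.01*c]],[.4646,.188,q[2]]),D)-uvd)
E
```

```text
lamp [0.4607 0.1908 0.1655] 9.483688905999985
[[-1.4, 0.3], [1.6, 0.6], [0.5, -0.6], [-0.5, -0.2]]
[0.416] [-0.3964 -1.0735]
[-0.2344  1.2618 -0.2604] [ -37.7639   -4.7247 -143.1418]
0.5 [[0.4137 0.5264]]
0.6 [[-1.0522 -1.02  ]]
0.7 [[-2.702  -2.3459]]
0.8 [[-4.522  -3.4349]]
```

The wrist and side views put the handle at only about 0.42–0.5 rad: the lamp tipped slightly during the lift because I turned the tool less than the arc. I'll re-grip the paddle and turn it a further ~0.27 rad, this time rigidly about the hinge.

Emit:
{"name": "apply_moves", "arguments": {
  "rows": [
    [18.7,3.4,-10,0.28,-1.65,0,0],
    [18.7,3.4,-10,0.28,-1.65,0,0],
    [18.7,3.5,-10,0.28,-1.65,0,0.2],
    [18.7,3.5,-10,0.28,-1.65,0,0.3],
    [0,0,-22,0,0,0,0.3],
    [0,0,-22,0,0,0,0.3],
    [0,0,-22,0,0,0,0.3],
    [0,0,-16,0,0,0,0.3],
    [0,0,-10.6,0,0,0,0.3],
    [0,0,0,0,0,0,0.3]
  ]
}}

```text
time: 10.72
ee_pos: [0.573, 0.2093, 0.094]
tcp_rot: [180.0, 7.8, -170.2]
wrist_force: [0.8, 0.1, 0.2]
opening: 0.0597
```

```bash
python3 - <<'E'
from h import *
im,o=snap("wrist","w7"); print(o['time'],o['ee_pos'],o['tcp_rot'],o['wrist_force'],o['opening'])
save(im,"w7",(0,0,512,384),1.5)
im,o=snap("side","d7",(150,140,330,240),4)
E
```

```text
10.725 [0.573  0.2093 0.094 ] [ 179.9971    7.8417 -170.2491] [0.7747 0.0545 0.212 ] 0.05973657349128494
```

View pics/w7.png

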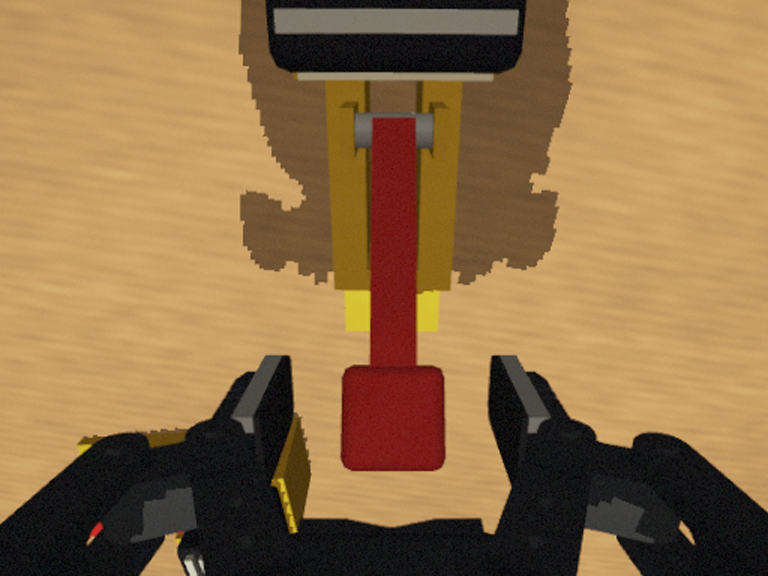

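View pics/d7.png

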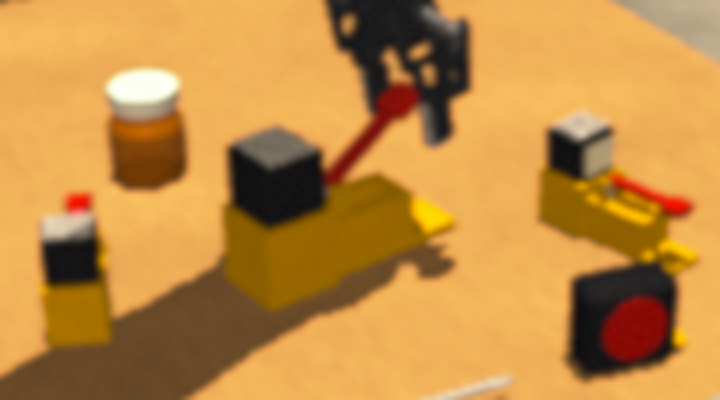

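Emit:
{"name": "apply_moves", "arguments": {
  "rows": [
    [0,0,0,0,0,0,0.5],
    [0,0,0,0,0,0,1],
    [0,0,0,0,0,0,1],
    [0,0,0,0,0,0,1]
  ],
  "grip_force": 20
}}

```text
time: 11.32
ee_pos: [0.5736, 0.2097, 0.0948]
tcp_rot: [180.0, 7.9, -170.2]
wrist_force: [0.7, 2.1, 3.0]
opening: 0.0259
```

```bash
python3 - <<'E'
from h import *
o=get_obs(); print(o['time'],o['ee_pos'],o['tcp_rot'],o['wrist_force'],o['opening'])
y=.1665;X=np.array([np.cos(y),np.sin(y)])
v=np.array([(o['ee_pos'][:2]-[.4625,.1908])@X*1000-42,o['ee_pos'][2]*1000-58]);print(v,np.hypot(*v),np.arctan2(v[1],v[0]))
for i in range(7):
    a=.042;n=np.array([v[0]*np.cos(a)-v[1]*np.sin(a),v[0]*np.sin(a)+v[1]*np.cos(a)])
    d=n-v;v=n;print(np.r_[X*d[0],d[1]].round(2))
E
```

```text
11.325 [0.5736 0.2097 0.0948] [ 179.9618    7.9176 -170.2466] [0.7436 2.0667 3.0209] 0.025891994677308107
[70.6869 36.8265] 79.7046550472736 0.4802909807128146
[-1.59 -0.27  2.94]
[-1.71 -0.29  2.87]
[-1.82 -0.31  2.79]
[-1.94 -0.33  2.71]
[-2.05 -0.34  2.63]
[-2.15 -0.36  2.54]
[-2.26 -0.38  2.44]
```

Emit:
{"name": "apply_moves", "arguments": {
  "rows": [
    [-1.6,-0.3,2.9,0.4,-2.37,0,1],
    [-1.7,-0.3,2.9,0.4,-2.37,0,1],
    [-1.8,-0.3,2.8,0.4,-2.37,0,1],
    [-1.9,-0.3,2.7,0.4,-2.37,0,1],
    [-2.1,-0.3,2.6,0.4,-2.37,0,1],
    [-2.1,-0.4,2.5,0.4,-2.37,0,1],
    [0,0,0,0,0,0,1]
  ]
}}

```text
time: 12.2
ee_pos: [0.5622, 0.2075, 0.1114]
tcp_rot: [-180.0, 22.4, -170.2]
wrist_force: [3.5, 1.6, 0.4]
opening: 0.0257
```

```bash
python3 - <<'E'
from h import *
o=get_obs(); print(o['time'],o['ee_pos'],o['tcp_rot'],o['wrist_force'],o['torque'],o['opening'])
im,o=snap("side","d8",(150,140,330,240),4)
E
```

```text
12.2 [0.5622 0.2075 0.1114] [-179.9815   22.3798 -170.2486] [3.472  1.6091 0.4121] [ 0.1994 -0.1112 -0.0102] 0.025680314999037623
```

View pics/d8.png

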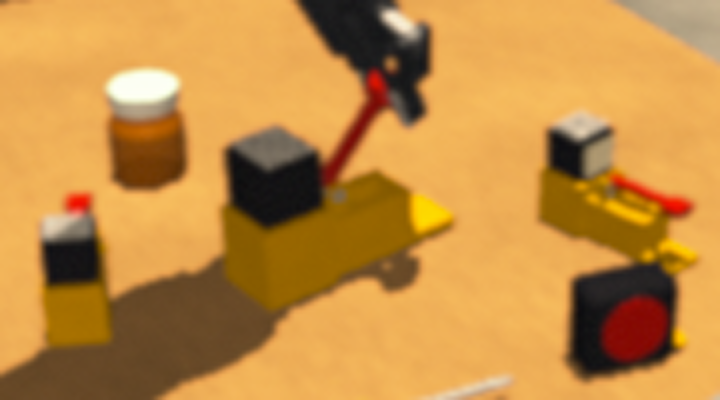

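The handle is higher now and the lamp is still flat. I'll release and retract.

Emit:
{"name": "apply_moves", "arguments": {
  "rows": [
    [0,0,0,0,0,0,0.4],
    [0,0,0,0,0,0,0],
    [0,0,0,0,0,0,0],
    [-4,-1,10,0,0,0,0],
    [-12,-2,22,0,0,0,0],
    [-15,-3,28,-0.6,3.8,0,0],
    [-15,-3,28,-1,6,0,0],
    [-15,-3,25,-1,6,0,0],
    [-4,0,3,-1.1,6.3,0,0],
    [0,0,0,0,0,0,0],
    [0,0,0,0,0,0,0]
  ]
}}

```text
time: 13.62
ee_pos: [0.4971, 0.1954, 0.2265]
tcp_rot: [180.0, -0.0, -170.3]
wrist_force: [0.1, -0.1, -0.3]
opening: 0.0853
```

```bash
python3 - <<'E'
from h import *
import pickle
im,o=snap("wrist","w9"); print(o['time'],o['ee_pos'],o['tcp_rot'],o['wrist_force'],o['opening'])
pickle.dump(o,open("pics/w9.pkl","wb"))
save(im,"w9",(0,0,512,384),1.5)
im,o=snap("side","d9",(150,140,330,240),4)
E
```

```text
13.625 [0.4971 0.1954 0.2265] [ 179.9515   -0.0328 -170.2736] [ 0.0981 -0.1377 -0.3497] 0.08526504035112442
```

View pics/d9.png

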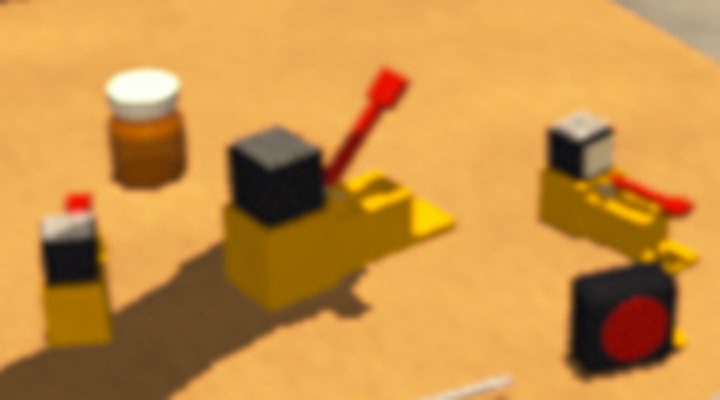

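View pics/w9.png

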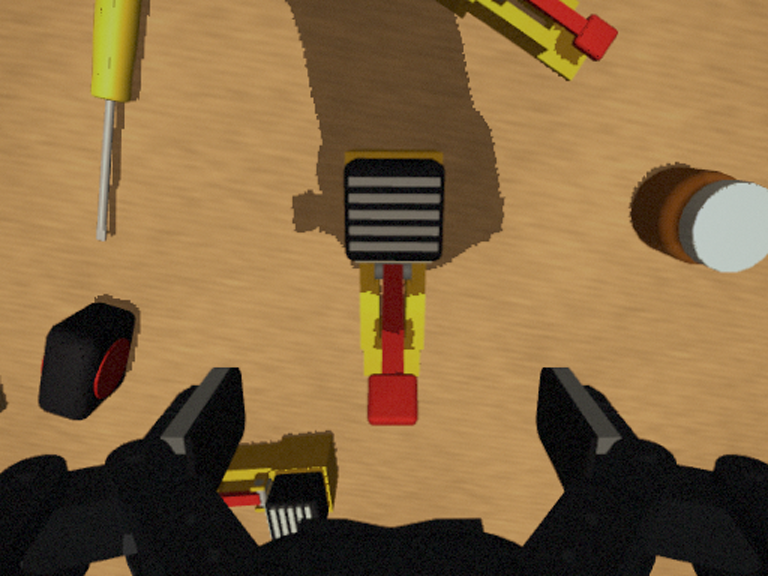

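```bash
python3 - <<'E'
from fit import *
import pickle
o=pickle.load(open("pics/w9.pkl","rb"));W=cam("wrist",o)
u=lambda l:px(l,0,0,1.5)
h=.025
H=[[-h,-h,.104],[-h,h,.104],[h,h,.104],[h,-h,.104]]
T=[[.1,.021,.044],[.1,-.021,.044]]
q=fit([(H,u([[345,158],[444,158],[443,262],[345,262]]),W)],[.465,.193,.17],"lamp")
def pad(a): 
    c,s=np.cos(a),np.sin(a);return [[.042+.08*c-.01*s,0,.058+.08*s+.01*c]]
for a in (.5,.6,.7,.8): print(a,(proj(tr(pad(a),q),W)-u([[393,400]])),proj(tr(pad(a),[.4646,.188,q[2]]),cam("side"))-px([[387,88]],150,140,4))
print(proj(tr(T,q),W)*1.5)
Rc=Rn.from_euler('xyz',o['tcp_rot'],degrees=True)
Rt=Rn.from_euler('xyz',[180,0,180+np.degrees(q[2])],degrees=True)
print((Rt*Rc.inv()).as_rotvec(degrees=True), (np.array([q[0],q[1],.084])-o['ee_pos'])*1000)
E
```

```text
lamp [0.4613 0.1908 0.1677] 9.609840432075483
[[-1.6, 1.0], [1.5, 1.1], [0.0, -1.3], [-0.0, -1.3]]
0.5 [[0.3332 2.9239]] [[4.1113 2.9981]]
0.6 [[0.4125 1.4751]] [[2.6478 1.453 ]]
0.7 [[ 0.4937 -1.0768]] [[1.0007 0.1287]]
0.8 [[ 0.5758 -4.787 ]] [[-0.8163 -0.9586]]
[[424.0714 346.7529]
 [361.1287 346.706 ]]
[-0.0423 -0.0405 -0.1166] [ -35.8533   -4.6098 -142.525 ]
```

```bash
python3 - <<'E'
from fit import *
import pickle
o=pickle.load(open("pics/w9.pkl","rb"));W=cam("wrist",o)
f=.028
for q in ([.4613,.1908,.1677],[.4640,.1908,.1677]):
    P=tr([[.138,.021,.008],[.138,-.021,.008],[.1,.021,.044],[-f,-f,.058],[-f,f,.058],[.042,0,.058],[-.025,0,.104],[.025,0,.104]],q)
    print((proj(P,W)*1.5).round(0).tolist())
im=cv2.imread("pics/w9_raw.png"); save(im,"w9c",(215,90,315,290),3)
E
```

```text
[[420.0, 373.0], [364.0, 373.0], [424.0, 347.0], [344.0, 150.0], [443.0, 150.0], [393.0, 268.0], [394.0, 159.0], [394.0, 260.0]]
[[419.0, 376.0], [364.0, 376.0], [423.0, 350.0], [343.0, 154.0], [442.0, 154.0], [392.0, 273.0], [393.0, 165.0], [393.0, 265.0]]
```

View pics/w9c.png

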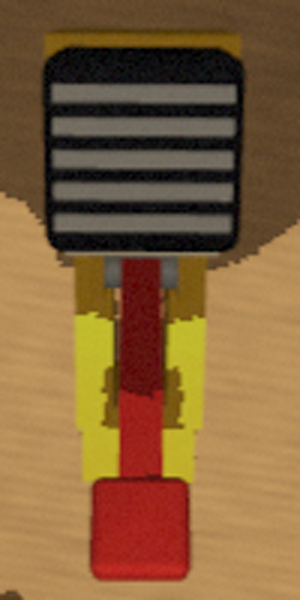

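Handle is now ≈0.7 rad (wrist and side agree) and the lamp origin is ≈(0.462, 0.191) with yaw 9.6°. Next I'll grip the head.

Emit:
{"name": "apply_moves", "arguments": {
  "rows": [
    [-17,-2.3,-15,0,0,0,0],
    [-18,-2.3,-20,0,0,0,0],
    [0,0,-25,0,0,0,0],
    [0,0,-25,0,0,0,0],
    [0,0,-25,0,0,0,0],
    [0,0,-20,0,0,0,0],
    [0,0,-12.5,0,0,0,0],
    [0,0,0,0,0,0,0.3],
    [0,0,0,0,0,0,1],
    [0,0,0,0,0,0,1],
    [0,0,0,0,0,0,1],
    [0,0,0,0,0,0,1]
  ],
  "grip_force": 50
}}

```text
time: 15.22
ee_pos: [0.4626, 0.1912, 0.0854]
tcp_rot: [179.9, -0.0, -170.3]
wrist_force: [-2.2, 1.4, 6.6]
opening: 0.0491
```

```bash
python3 - <<'E'
from h import *
im,o=snap("wrist","w10"); print(o['time'],o['ee_pos'],o['tcp_rot'],o['wrist_force'],o['torque'],o['opening'])
save(im,"w10",(0,0,512,384),1.5)
im,o=snap("side","d10",(150,140,330,240),4)
E
```

```text
15.225 [0.4626 0.1912 0.0854] [ 179.9097   -0.028  -170.2685] [-2.2361  1.3974  6.5697] [-0.0009  0.4266 -0.0396] 0.04905496543152082
```

View pics/w10.png

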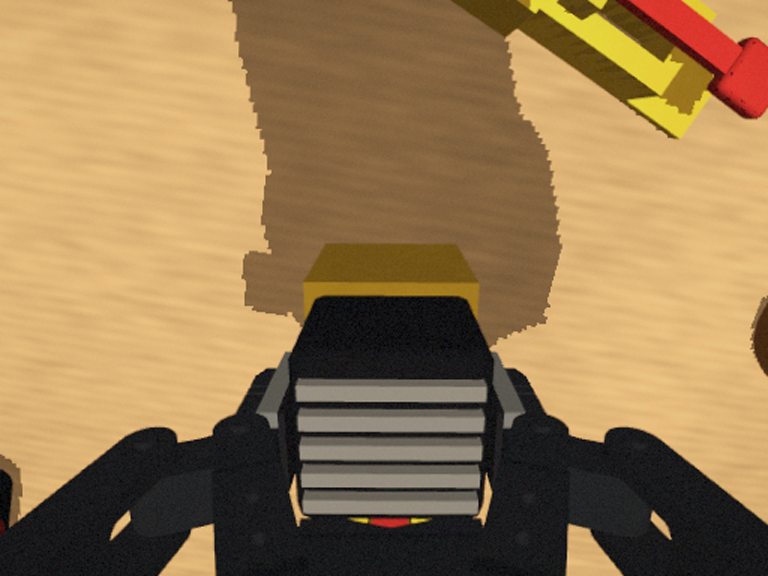

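View pics/d10.png

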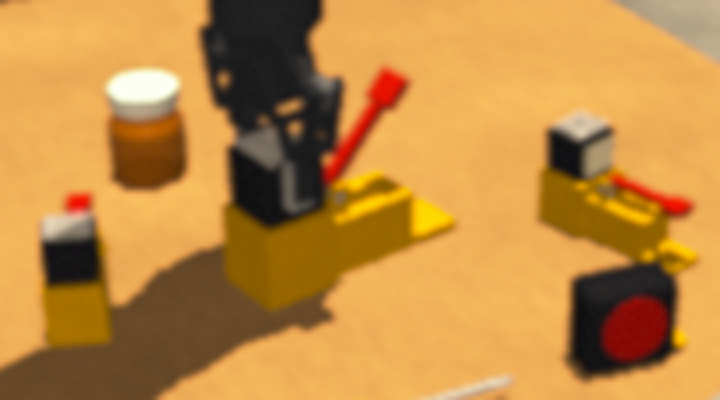

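```bash
python3 - <<'E'
from fit import *
o=get_obs();W=cam("wrist",o);u=lambda l:px(l,0,0,1.5)
P=onz(u([[303,283],[478,283],[325,244],[458,244],[289,379],[493,379]]),[.058,.058,0,0,.104,.104],W)
T=np.eye(3);Rt=Rn.from_euler('xyz',o['tcp_rot'],degrees=True)
print(P);print(Rt.inv().apply(P-o['ee_pos'])*1000)
E
```

```text
[[0.44   0.1585 0.058 ]
 [0.4306 0.2136 0.058 ]
 [0.44   0.1584 0.    ]
 [0.4304 0.2148 0.    ]
 [0.4491 0.1638 0.104 ]
 [0.441  0.2116 0.104 ]]
[[ 27.7464 -28.4646  27.314 ]
 [ 27.6817  27.4379  27.4004]
 [ 27.6558 -28.6158  85.3138]
 [ 27.6009  28.5542  85.4022]
 [ 17.8371 -24.72   -18.6868]
 [ 17.7562  23.8394 -18.6118]]
```

Aligned: the lamp origin is within about 0.5 mm of the TCP, with its underside 85.4 mm below it. The step 1 conditions were met (flat on the worktop, ≈0.7 rad). I'll lift and carry to a viewpoint beside the ball.

Emit:
{"name": "apply_moves", "arguments": {
  "rows": [
    [0,0,5,0,0,0,1],
    [0,0,15,0,0,0,1],
    [0,0,25,0,0,0,1],
    [0,0,25,0,0,0,1],
    [0,0,25,0,0,0,1],
    [0,0,25,0,0,0,1],
    [0,0,10,0,0,0,1],
    [6,-17,0,0,0,0.2,1],
    [12,-35,0,0,0,0.4,1],
    [12,-35,0,0,0,0.4,1],
    [12,-35,0,0,0,0.4,1],
    [12,-35,0,0,0,0.4,1],
    [12,-35,0,0,0,0.4,1],
    [12,-35,0,0,0,0.4,1],
    [12,-35,0,0,0,0.4,1],
    [12,-35,0,0,0,0.4,1],
    [12,-35,0,0,0,0.4,1],
    [5,-19,0,0,0,0.2,1],
    [0,0,0,0,0,0,1],
    [0,0,0,0,0,0,1]
  ]
}}

```text
time: 17.82
ee_pos: [0.5809, -0.1595, 0.214]
tcp_rot: [179.9, -0.2, -166.3]
wrist_force: [-0.8, 1.1, -7.6]
opening: 0.0489
```

```bash
python3 - <<'E'
from h import *
import pickle
im,o=snap("wrist","w11"); print(o['time'],o['ee_pos'],o['tcp_rot'],o['wrist_force'],o['torque'],o['opening'])
pickle.dump(o,open("pics/w11.pkl","wb"))
save(im,"w11",(0,0,512,384),1.5)
im,o=snap("side","d11",None,1.5)
E
```

```text
17.825 [ 0.5809 -0.1595  0.214 ] [ 179.9013   -0.154  -166.2574] [-0.7563  1.0706 -7.6458] [0.0036 0.2091 0.0114] 0.04887478304673389
```

View pics/w11.png

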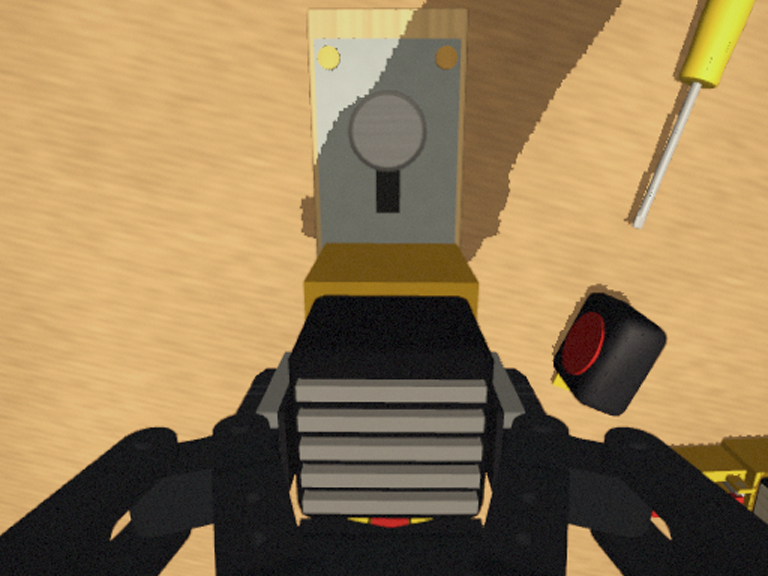

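View pics/d11.png

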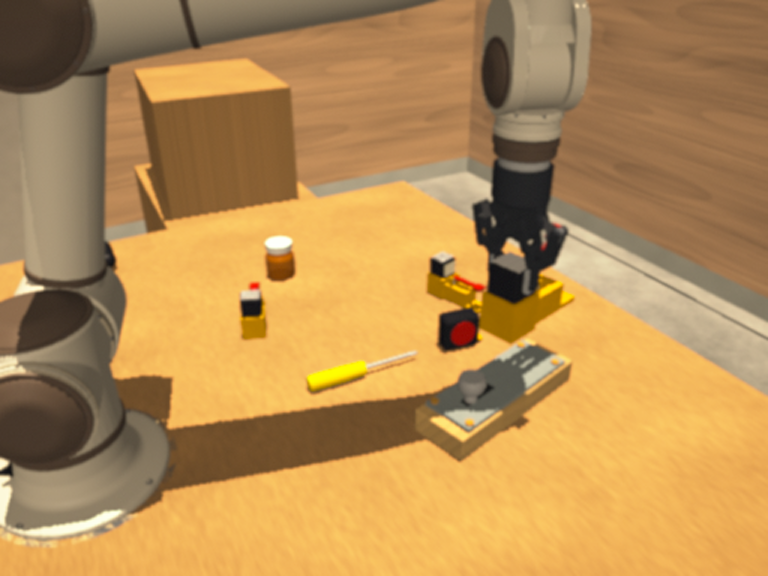

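```bash
python3 - <<'E'
from h import *
im=cv2.imread("pics/w11_raw.png"); save(im,"w11c",(195,0,320,170),5 if 0 else 4)
E
```

```text
(no output)
```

View pics/w11c.png

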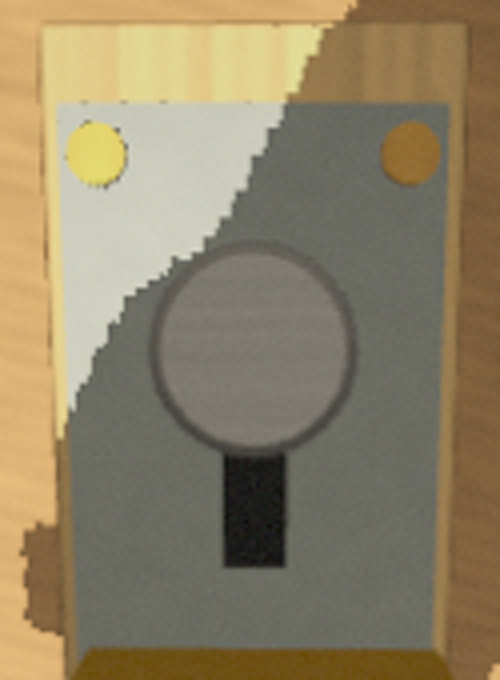

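```bash
python3 - <<'E'
from fit import *
import pickle
o=pickle.load(open("pics/w11.pkl","rb"));W=cam("wrist",o);u=lambda l:px(l,195,0,4)
P=onz(u([[253.5,348],[160,348],[347,348],[253.5,250],[253.5,447]]),.084,W);print(P)
print('crown size',np.linalg.norm(P[1]-P[2]),np.linalg.norm(P[3]-P[4]))
Q=onz(u([[57,102],[449,102],[76,640],[434,640],[254.5,567]]),.044,W);print(Q)
# short edge mid, axis
m=(Q[0]+Q[1])/2;n=(Q[2]+Q[3])/2;d=n-m;yw=np.degrees(np.arctan2(d[1],d[0]));e=Q[1]-Q[0]
print('width',np.linalg.norm(e),'yaw',yw,np.degrees(np.arctan2(e[1],e[0]))-90+180)
y=np.radians(13.75);X=np.array([np.cos(y),np.sin(y),0]);org=m+.065*X;print('slot origin',org)
Yv=np.array([-X[1],X[0],0])
print('ball in stand',(P[0]-org)@X*1000,(P[0]-org)@Yv*1000,'slot end',(Q[4]-org)@X*1000,(Q[4]-org)@Yv*1000)
# sphere silhouette fit
t=np.linspace(0,2*np.pi,200)
def sil(c):
    uv=[]
    C=W[2][:3,3];v=np.array([c[0],c[1],.074])-C;D=np.linalg.norm(v);n=v/D
    a=np.cross(n,[0,0,1]);a/=np.linalg.norm(a);b=np.cross(n,a);r=.02
    cc=C+n*(D-r*r/D);rr=r*np.sqrt(1-r*r/D/D)
    p=proj(cc+rr*(np.outer(np.cos(t),a)+np.outer(np.sin(t),b)),W)
    return np.array([p[:,0].min(),p[:,0].max(),p[:,1].min(),p[:,1].max()])
mm=np.r_[u([[149,238]])[0],u([[358,455]])[0]][[0,2,1,3]]
r=least_squares(lambda c:sil(c)-mm,P[0][:2]);print(r.x,r.fun)
print('TCP->ball',(r.x-o['ee_pos'][:2])*1000,(P[0][:2]-o['ee_pos'][:2])*1000)
E
```

```text
[[ 0.5083 -0.179   0.084 ]
 [ 0.5124 -0.1957  0.084 ]
 [ 0.5042 -0.1623  0.084 ]
 [ 0.4917 -0.183   0.084 ]
 [ 0.5257 -0.1748  0.084 ]]
crown size 0.03435464717148111 0.0349715689002563
[[ 0.4705 -0.2295  0.044 ]
 [ 0.4515 -0.1519  0.044 ]
 [ 0.5791 -0.2031  0.044 ]
 [ 0.56   -0.1248  0.044 ]
 [ 0.5536 -0.1679  0.044 ]]
width 0.07982398204272323 yaw 13.849075797640774 193.71868612217435
slot origin [ 0.5241 -0.1752  0.044 ]
ball in stand -16.229841353714537 0.1343392698125221 slot end 30.344716870381944 0.10697816087802538
[ 0.5084 -0.179 ] [-0.1445  0.1399 -0.0609  0.0865]
TCP->ball [-72.4801 -19.5135] [-72.5578 -19.5014]
```

Ball at stand x = −16 mm, y ≈ 0 (crown 34–35 mm measured vs 34; plate width 79.8 vs 80). The target for the socket centre is (0.508, −0.179). I'll move over it and stop just above the crown.

Emit:
{"name": "apply_moves", "arguments": {
  "rows": [
    [-10,-2.7,0,0,0,0.1,1],
    [-15,-4,0,0,0,0,1],
    [-15,-4,0,0,0,0,1],
    [-15,-4,0,0,0,0,1],
    [-12,-3.3,0,0,0,0,1],
    [-5.5,-1.5,0,0,0,0,1],
    [0,0,-12,0,0,0,1],
    [0,0,-14,0,0,0,1],
    [0,0,-10,0,0,0,1],
    [0,0,-4,0,0,0,1],
    [0,0,0,0,0,0,1],
    [0,0,0,0,0,0,1]
  ]
}}

```text
time: 19.42
ee_pos: [0.5089, -0.1797, 0.1746]
tcp_rot: [180.0, -0.1, -166.2]
wrist_force: [0.9, -0.6, -7.4]
opening: 0.0493
```

```bash
python3 - <<'E'
from h import *
o=get_obs(); print(o['time'],o['ee_pos'],o['tcp_rot'],o['wrist_force'],o['torque'],o['opening'])
print((np.array([.5083,-.179])-o['ee_pos'][:2])*1000)
im,o=snap("side","d12",(250,140,410,320),4 if 0 else 3)
im,o=snap("scene","s12",(130,170,310,330),3)
E
```

```text
19.425 [ 0.5089 -0.1797  0.1746] [ 179.9629   -0.0883 -166.1695] [ 0.8736 -0.6244 -7.4157] [0.0008 0.1823 0.0457] 0.04925872581567753
[-0.5773  0.6559]
```

View pics/d12.png

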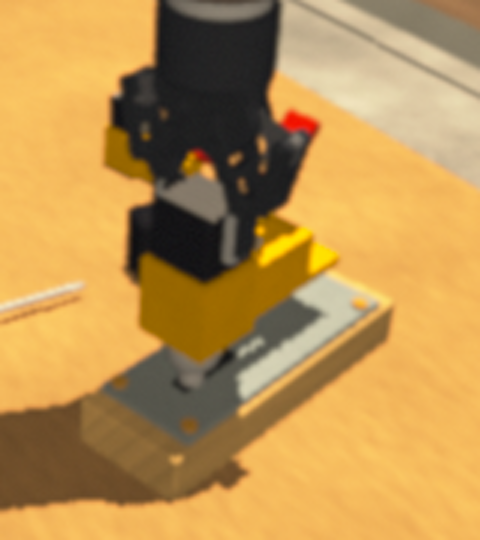

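View pics/s12.png

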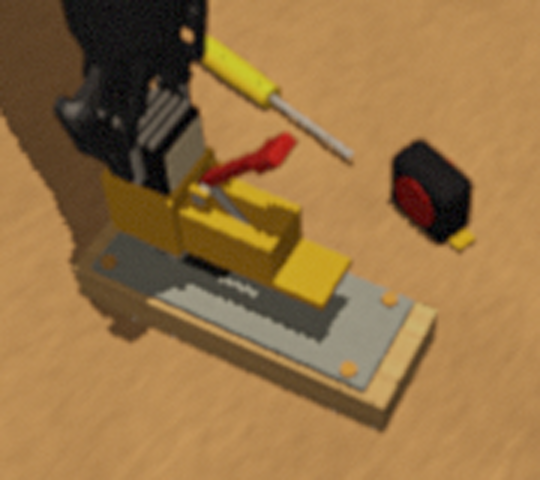

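Emit:
{"name": "apply_moves", "arguments": {
  "rows": [
    [-0.6,0.6,0,0,0,0,1],
    [0,0,-2,0,0,0,1],
    [0,0,-2,0,0,0,1],
    [0,0,-2,0,0,0,1],
    [0,0,-2,0,0,0,1]
  ]
}}

```text
time: 20.15
ee_pos: [0.508, -0.179, 0.166]
tcp_rot: [179.9, -0.1, -166.2]
wrist_force: [0.6, -0.0, -7.3]
opening: 0.0494
```

Emit:
{"name": "apply_moves", "arguments": {
  "rows": [
    [0,0,-2,0,0,0,1],
    [0,0,-2,0,0,0,1],
    [0,0,-2,0,0,0,1],
    [0,0,-2,0,0,0,1],
    [0,0,0,0,0,0,1]
  ]
}}

```text
time: 20.78
ee_pos: [0.508, -0.179, 0.158]
tcp_rot: [179.9, -0.1, -166.2]
wrist_force: [-0.1, -0.3, -7.3]
opening: 0.0495
```

The underside is past the ball's equator with no contact force, so the ball is in the socket mouth. Lowering further to just above the plate (seated at TCP z ≈ 0.1294).

Emit:
{"name": "apply_moves", "arguments": {
  "rows": [
    [0,0,-3,0,0,0,1],
    [0,0,-3,0,0,0,1],
    [0,0,-4,0,0,0,1],
    [0,0,-4,0,0,0,1],
    [0,0,-4,0,0,0,1],
    [0,0,-4,0,0,0,1],
    [0,0,-3,0,0,0,1],
    [0,0,0,0,0,0,1]
  ]
}}

```text
time: 21.78
ee_pos: [0.5079, -0.179, 0.1329]
tcp_rot: [179.9, -0.1, -166.2]
wrist_force: [-0.5, -0.1, -7.9]
opening: 0.0492
```

Emit:
{"name": "apply_moves", "arguments": {
  "rows": [
    [0,0,-1,0,0,0,1],
    [0,0,-1,0,0,0,1],
    [0,0,-0.8,0,0,0,1],
    [0,0,0,0,0,0,1]
  ]
}}

```text
time: 22.28
ee_pos: [0.508, -0.179, 0.1303]
tcp_rot: [179.9, -0.1, -166.2]
wrist_force: [-1.2, 0.3, -6.7]
opening: 0.0494
```

Emit:
{"name": "apply_moves", "arguments": {
  "rows": [
    [0,0,-0.6,0,0,0,1],
    [0,0,-0.5,0,0,0,1],
    [0,0,0,0,0,0,1]
  ]
}}

```text
time: 22.65
ee_pos: [0.5081, -0.1791, 0.1296]
tcp_rot: [180.0, -0.1, -166.2]
wrist_force: [-2.0, 0.2, -4.1]
opening: 0.0494
```

Emit:
{"name": "apply_moves", "arguments": {
  "rows": [
    [0,0,-0.5,0,0,0,1],
    [0,0,0,0,0,0,1]
  ]
}}

```text
time: 22.9
ee_pos: [0.5081, -0.1791, 0.1294]
tcp_rot: [180.0, -0.1, -166.2]
wrist_force: [-3.7, 0.9, 1.1]
opening: 0.0494
```

```bash
python3 - <<'E'
from h import *
im,o=snap("wrist","w13"); print(o['time'],o['ee_pos'],o['tcp_rot'],o['wrist_force'],o['torque'])
save(im,"w13",(0,0,512,384),1.5)
im,o=snap("side","d13",(250,140,410,320),3)
im,o=snap("scene","s13",(130,170,310,330),3)
E
```

```text
22.9 [ 0.5081 -0.1791  0.1294] [ 179.965    -0.0943 -166.1769] [-3.6613  0.8509  1.1144] [0.0263 0.7027 0.024 ]
```

View pics/d13.png

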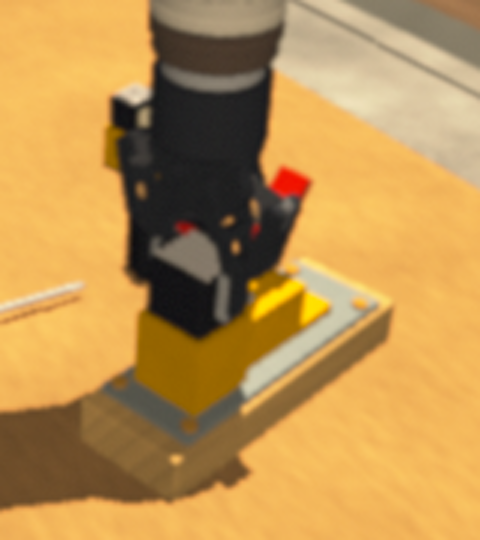

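View pics/s13.png

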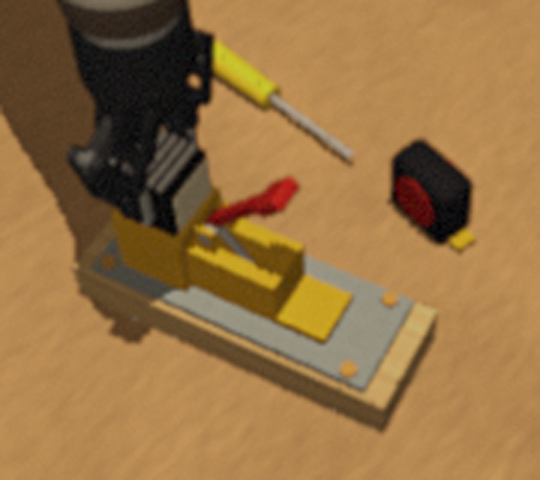

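Seated: TCP z is 0.1294 as predicted, the weight has transferred to the plate, and both views show it flat with the handle up. Releasing and rising.

Emit:
{"name": "apply_moves", "arguments": {
  "rows": [
    [0,0,0,0,0,0,1],
    [0,0,0,0,0,0,0.3],
    [0,0,0,0,0,0,0],
    [0,0,0,0,0,0,0],
    [0,0,8,0,0,0,0],
    [0,0,25,0,0,0,0],
    [0,0,30,0,0,0,0],
    [10,2.5,30,0,0,0,0.3],
    [20,5,20,0,0,0,0.6],
    [20,5,0,0,0,0,1],
    [20,5,0,0,0,0,1],
    [20,5,0,0,0,0,1],
    [0,0,0,0,0,0,1],
    [0,0,0,0,0,0,1]
  ]
}}

```text
time: 24.8
ee_pos: [0.5976, -0.1566, 0.242]
tcp_rot: [179.9, -0.1, -166.2]
wrist_force: [-1.1, -0.5, 1.5]
opening: 0.0003
```

```bash
python3 - <<'E'
from h import *
import pickle
im,o=snap("wrist","w14"); print(o['time'],o['ee_pos'],o['tcp_rot'],o['wrist_force'],o['opening'])
pickle.dump(o,open("pics/w14.pkl","wb"))
save(im,"w14",(0,0,512,384),1.5)
im,o=snap("side","d14",(250,140,410,320),3)
E
```

```text
24.8 [ 0.5976 -0.1566  0.242 ] [ 179.9425   -0.1299 -166.1734] [-1.0964 -0.5257  1.5216] 0.00034942152577474095
```

View pics/w14.png

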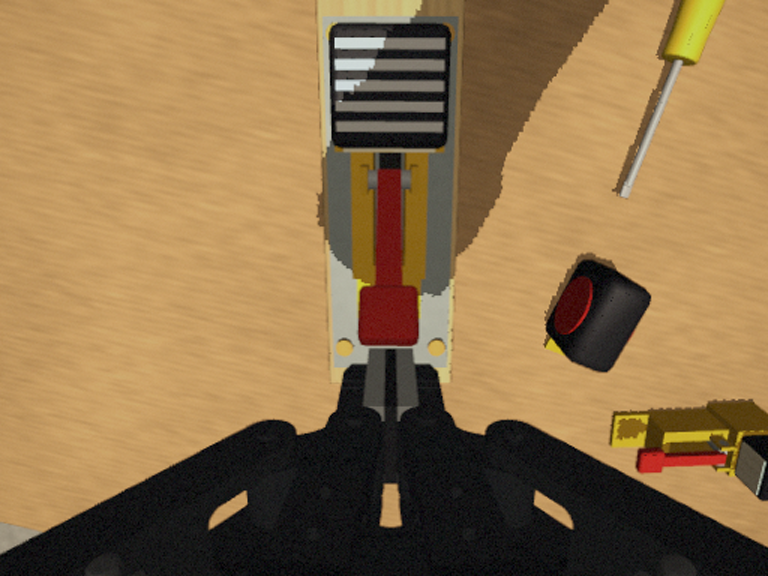

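View pics/d14.png

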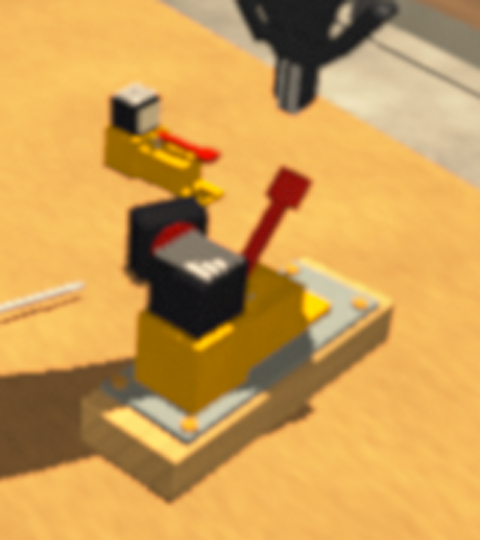

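```bash
python3 - <<'E'
from fit import *
import pickle
o=pickle.load(open("pics/w14.pkl","rb"));W=cam("wrist",o);u=lambda l:px(l,0,0,1.5)
h=.025;z=.148
H=[[-h,-h,z],[-h,h,z],[h,h,z],[h,-h,z]]
q=fit([(H,u([[330,24],[450,24],[447,150],[330,149]]),W)],[.508,-.179,.24],"lamp")
def pad(a): 
    c,s=np.cos(a),np.sin(a);return [[.042+.08*c-.01*s,0,.044+.058+.08*s+.01*c]]
for a in (.5,.6,.7,.8): print(a,(proj(tr(pad(a),q),W)-u([[388,316]])))
q=[.508,-.179,.2408]
Q=lambda lx:tr([[lx,0,0]],q)[0]
print([((Q(l)-o['ee_pos'])*1000).round(1)[:2].tolist() for l in (.1,.105,.11,.115,.120)])
E
```

```text
lamp [ 0.5089 -0.1794  0.2343] 13.423016251746288
[[-2.0, -0.9], [1.1, -0.3], [0.2, 0.6], [-0.1, 0.8]]
0.5 [[-0.2306 10.5046]]
0.6 [[-0.2262  7.1603]]
0.7 [[-0.2142  2.4413]]
0.8 [[-0.1938 -3.7161]]
[[7.5, 1.5], [12.4, 2.7], [17.2, 3.9], [22.1, 5.1], [26.9, 6.3]]
```

Lamp still seated at (0.509, −0.179), yaw ≈13.6°, handle ≈0.74 rad. Now I'll press the paddle with the shut fingertips, following its arc.

Emit:
{"name": "apply_moves", "arguments": {
  "rows": [
    [2,0.5,-20,0,0,0,1],
    [0,0,-18,0,0,0,1],
    [0,0,-9,0,0,0,1],
    [2,0.5,-4,0,0,0,1],
    [2,0.5,-4,0,0,0,1],
    [2.1,0.5,-3.5,0,0,0,1],
    [2.1,0.5,-3.5,0,0,0,1],
    [2.1,0.5,-3.5,0,0,0,1],
    [2.1,0.5,-3.5,0,0,0,1]
  ]
}}

```text
time: 26.02
ee_pos: [0.615, -0.1526, 0.1759]
tcp_rot: [-180.0, 0.3, -166.1]
wrist_force: [5.5, 2.7, 11.0]
opening: -0.0001
```

```bash
python3 - <<'E'
from h import *
o=get_obs();print(o['time'],o['ee_pos'],o['tcp_rot'],o['wrist_force'],o['opening'])
im,o=snap("side","d15",(250,140,410,320),3)
E
```

```text
26.025 [ 0.615  -0.1526  0.1759] [-179.9532    0.3117 -166.1321] [ 5.4697  2.6667 10.9865] -6.889295338310176e-05
```

View pics/d15.png

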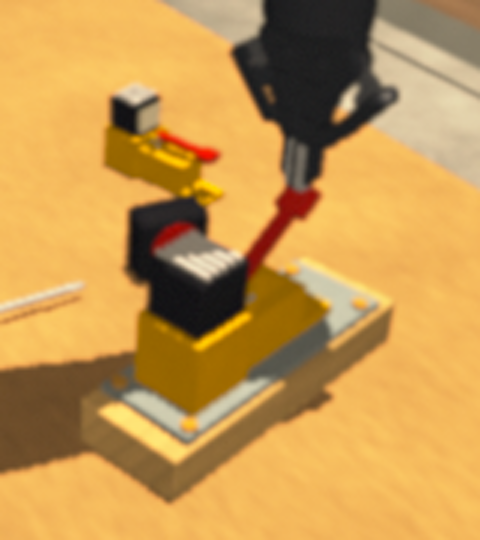

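Emit:
{"name": "apply_moves", "arguments": {
  "rows": [
    [1.1,0.3,-3.5,0,0,0,1],
    [1.1,0.3,-3.5,0,0,0,1],
    [1.1,0.3,-3.5,0,0,0,1],
    [1.1,0.3,-3.5,0,0,0,1],
    [1,0.2,-3.5,0,0,0,1],
    [1,0.2,-3.5,0,0,0,1],
    [0.8,0.2,-3.5,0,0,0,1],
    [0.8,0.2,-3.5,0,0,0,1],
    [0.6,0.1,-3.5,0,0,0,1],
    [0.6,0.1,-3.5,0,0,0,1],
    [0.4,0.1,-3.5,0,0,0,1]
  ]
}}

```text
time: 27.45
ee_pos: [0.624, -0.1506, 0.1363]
tcp_rot: [-180.0, 0.2, -166.2]
wrist_force: [4.2, 1.5, 6.7]
opening: 0.0001
```

Emit:
{"name": "apply_moves", "arguments": {
  "rows": [
    [0.2,0,-2.5,0,0,0,1],
    [0,0,-2.5,0,0,0,1],
    [0,0,-1.5,0,0,0,1],
    [0,0,-1,0,0,0,1],
    [0,0,0,0,0,0,1]
  ]
}}

```text
time: 28.08
ee_pos: [0.6243, -0.1506, 0.129]
tcp_rot: [-180.0, 0.2, -166.1]
wrist_force: [4.2, 0.9, 5.7]
opening: 0.0
```

Emit:
{"name": "apply_moves", "arguments": {
  "rows": [
    [0,0,-0.7,0,0,0,1],
    [0,0,-0.7,0,0,0,1],
    [0,0,0,0,0,0,1]
  ]
}}

```text
time: 28.45
ee_pos: [0.6244, -0.1506, 0.1287]
tcp_rot: [-179.9, 0.2, -166.1]
wrist_force: [1.1, 2.0, 12.8]
opening: 0.0001
```

The force has risen at the end stop (tip z ≈ 0.112, as expected for handle = 0). A little more pressure, then I'll lift off.

Emit:
{"name": "apply_moves", "arguments": {
  "rows": [
    [0,0,-0.7,0,0,0,1],
    [0,0,-0.5,0,0,0,1],
    [0,0,0,0,0,0,1]
  ]
}}

```text
time: 28.82
ee_pos: [0.6244, -0.1506, 0.1285]
tcp_rot: [-179.9, 0.3, -166.1]
wrist_force: [0.1, 2.7, 18.5]
opening: 0.0
```

Emit:
{"name": "apply_moves", "arguments": {
  "rows": [
    [0,0,3,0,0,0,1],
    [0,0,15,0,0,0,1],
    [0,0,25,0,0,0,1],
    [0,0,30,0,0,0,1],
    [0,0,30,0,0,0,1],
    [0,0,10,0,0,0,1],
    [0,0,0,0,0,0,1],
    [0,0,0,0,0,0,1]
  ]
}}

```text
time: 29.82
ee_pos: [0.622, -0.1507, 0.2357]
tcp_rot: [179.9, -0.2, -166.2]
wrist_force: [-0.4, -0.8, -0.3]
opening: -0.0002
```

```bash
python3 - <<'E'
from h import *
import pickle
im,o=snap("wrist","w16"); print(o['time'],o['ee_pos'],o['tcp_rot'],o['wrist_force'],o['opening'])
pickle.dump(o,open("pics/w16.pkl","wb"))
save(im,"w16",(0,0,512,384),1.5)
im,o=snap("side","d16",(250,140,410,320),3)
im,o=snap("scene","s16",(130,110,370,330),3)
E
```

```text
29.825 [ 0.622  -0.1507  0.2357] [ 179.8903   -0.2219 -166.1739] [-0.4225 -0.8245 -0.3191] -0.0001638487944072649
```

View pics/w16.png

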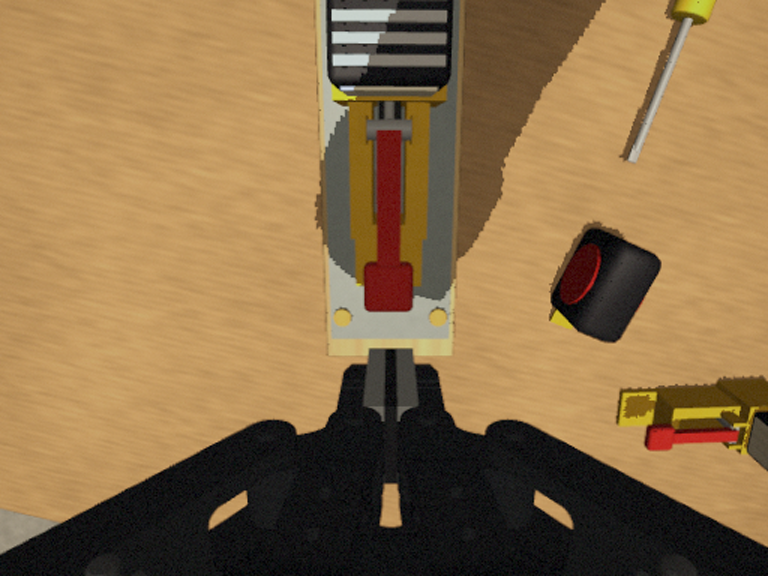

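View pics/d16.png

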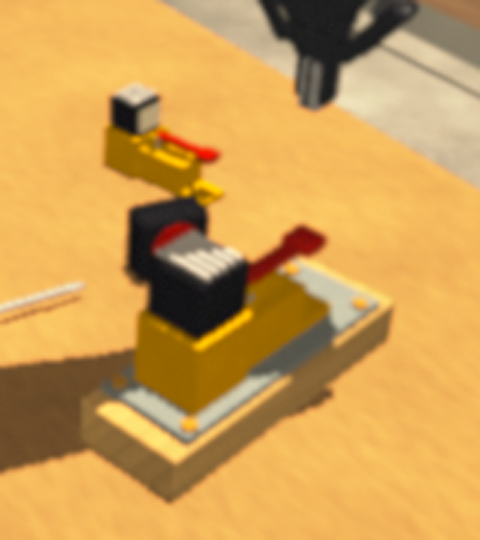

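View pics/s16.png

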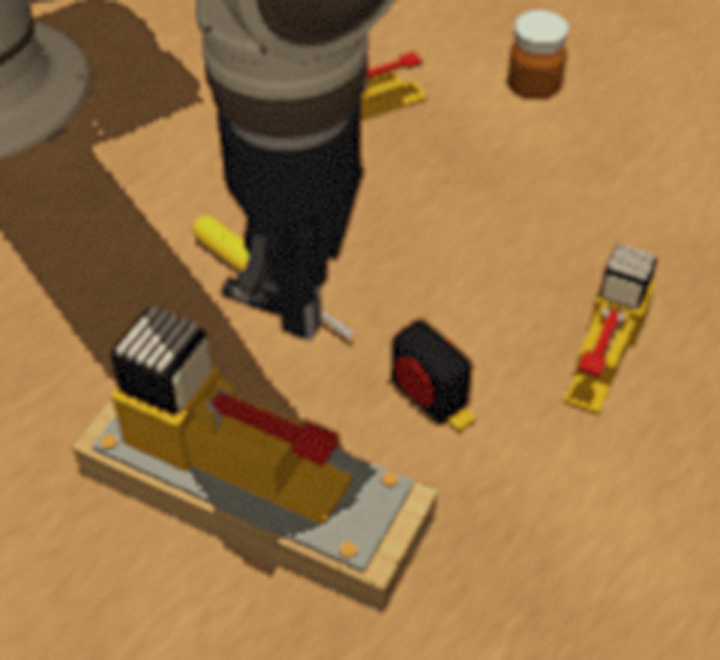

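```bash
python3 - <<'E'
from fit import *
import pickle
o=pickle.load(open("pics/w16.pkl","rb"));W=cam("wrist",o);u=lambda l:px(l,0,0,1.5)
q=[.5083,-.179,.2400]
im=cv2.imread("pics/w16_raw.png");save(im,"w16c",(200,50,320,240),3)
for a in (0,.05,.1,.2):
    c,s=np.cos(a),np.sin(a)
    f=lambda l:[.042+l[0]*c-.01*s,l[1],.102+l[0]*s+.01*c]
    P=tr([f((.067,-.013)),f((.067,.013)),f((.093,.013)),f((.093,-.013))],q)
    pd=tr([f((.08,0))],q)
    print(a,((proj(P,W)+.5)*1.5-.5).round(0).tolist(),proj(pd,cam("side"))[0],proj(pd,cam("scene"))[0])
P=tr([[.042,0,.102+.005],[.138,-.021,.052],[.028,-.028,.102],[.028,.028,.102]],q);print((proj(P,W)*1.5).round(0).tolist())
print(px([[303,241]],250,140,3),px([[315,442]],130,110,3))
E
```

```text
0 [[365.0, 266.0], [415.0, 266.0], [414.0, 314.0], [365.0, 314.0]] [350.07   216.8958] [234.1115 255.659 ]
0.05 [[364.0, 266.0], [415.0, 266.0], [415.0, 315.0], [365.0, 315.0]] [350.087  215.4698] [233.78   254.3813]
0.1 [[364.0, 267.0], [416.0, 267.0], [415.0, 317.0], [364.0, 317.0]] [350.0482 214.0838] [233.3604 253.0693]
0.2 [[363.0, 266.0], [417.0, 266.0], [416.0, 319.0], [363.0, 319.0]] [349.8022 211.4449] [232.2585 250.356 ]
[[390.0, 130.0], [357.0, 286.0], [333.0, 101.0], [447.0, 101.0]]
[[350.6667 220.    ]] [[234.6667 257.    ]]
```

View pics/w16c.png

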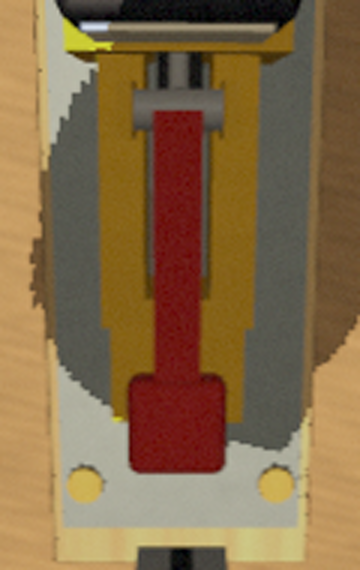

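The paddle projects at or below the 0 rad prediction in all three views, the press reached the end stop at 18.5 N, the lamp is flat and aligned, and the arm is clear. Handing in.

```bash
python3 - <<'E'
from workcell import *
o=get_obs();print(o['time'],o['wrist_force']);print(job_done())
E
```

```text
29.975 [-0.26284405  0.23993908 -0.10386462]
the job is handed in; nothing more can be done
None
```

I mounted the largest lamp on the ball stand, locked its handle and handed the job in at about 30 s. `job_done` reports no verdict, so what follows is from my own checks.

- **Handle:** The first lift tilted the lamp slightly and left the handle at only about 0.42–0.5 rad. I gripped the paddle again and turned it about its hinge to about 0.7 rad, with the lamp flat on the worktop.
- **Mounting:** I found the ball at stand x ≈ −16 mm with the wrist camera. The socket went over it on the first try, with no noticeable contact force until the lamp sat on the plate, where the tool height matched the expected value.
- **Locking:** I pressed the paddle down to its end stop, with up to 18.5 N at the wrist, then lifted clear.

**Last checks:** The lamp fits a position over the ball, about 16 mm from the slot's middle, and runs along the plate with the paddle over the long end. The paddle's image position fits a handle angle of about 0 rad within 1–3 pixels, and the wrist force read about zero. The tape measure, screwdriver and jar look unmoved in the last scene picture; I judged that by eye and did not measure it.

**Disagreements:** The side camera placed things about 5 mm off in y compared with the scene and wrist cameras, so I used the wrist camera for placing the lamp.

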